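# Clamp a slotted foot under the ring nut of the bench clamp

## Robot

A 6-joint arm with a two-finger parallel gripper is mounted at the origin on the work surface. World frame = base frame: x ahead of the robot, y to its left, z up, the work surface at z = 0. Lengths are in m, angles in rad, forces in N, time in s.
With the tool pointing down it reaches from about 0.375 to 0.975 m from the base axis. Payload 3.8 kg.
Tool frame: the origin (TCP) lies midway between the tips of the shut fingers; the grasp point (between the pads) lies 19 mm behind it; z points along the fingers, y is the direction in which the jaws open and shut (so a half turn about z gives the same grasp; the last joint's range is limited). The gripper opens to 85 mm and grips with 20 to 120 N. Pads are 22 mm wide; open, the fingers measure 114 mm over their backs; the gripper's body (76 mm by 85 mm) begins 54 mm behind the grasp point. The pads swing forward as they close: fully open they stand 13 mm farther back than shut.
Start: joints at [-1.312, 0.264, 1.604, -0, 1.274, -0.037], TCP at [0.197, -0.646, 0.231] pointing down, gripper open.
Joint ranges: [-2.63, 2.63], [-0.94, 2.18], [0.31, 2.57], [-1.31, 4.45], [0, 2.66], [-2.55, 2.55]. Speed limits (rad/s): [2.57, 2.57, 3.14, 3.14, 3.14, 3.14].

## Interface

Orientations are given as a rotation vector (axis times angle).
In Python, from workcell import bot gives the robot as it stands.
- The arm moves only by the tool drive_tool, never from a script. Its argument "steps" is a list of rows, each a list of 2 entries, a list of its own where there are three numbers: the shift along the tool's x, y, z in mm, then the turn about the tool's z in degrees. In form: [[[dx, dy, dz], twist], ...]. A call has 1 to 8 rows; each row shifts and turns the commanded pose from where the row before left it, along the tool's axes as they then stand; what a row does not reach is not made up. A row lasts 1/12 s, in which the tool goes at most 41.7 mm and 7.16 degrees, less where a joint would pass 70% of its speed; a pose out of reach is approached as far as the arm can. A call is refused whole if a number of a shift passes 41.7 or a number of a turn 7.16, either way. A call with a gripper value outside its range is refused whole. "jaw" is the opening, from 0 (shut) to 1 (fully open), set as the call begins (left out, the last holds). The fingers move at their own pace and stop on an object; "force" is the grip in N (left out, the last holds). Time passes only in rows, so rows that do not move let the fingers close. It gives the time, the measured TCP pose, the force and the opening at its end, in the units of the state.
- bot.read_state(): the state, without advancing time (a new reading comes with each control period).
- bot.read_camera(name): name is "scene" or "top" or "wrist"; returns the picture (384x512x3 uint8, red, green, blue); there is no depth.
- bot.camera_info(name): a dict with "fx", "fy", "cx", "cy" (pixels), "position" and "attitude" of the camera in the world. Camera axes: x right, y down, z forward; pixel columns grow to the right and rows downward; lengths in m; the calibration is good to about 2 mm. A picture is of the moment at which its call begins: read the wrist's pose just before it. camera_info takes no time and is no camera call; for the wrist camera it gives the pose at the moment of the call.
- bot.finish_job(): hands the job in, once; it reports no verdict.
The state is a dict: "time": time; "q": joint angles; "joint_vel": joint speeds; "joint_torque": joint torques, N m; "tool_pos": TCP position; "tcp_rot": TCP orientation; "wrist_force": force on the tool from outside, world axes, zero at the start; "torque": the same for the moment, N m; "width": opening from 0.0 (shut) to 1.0 (fully open).
Only numpy, scipy, OpenCV 4.12 (cv2) and the standard library are available. Lean on these libraries where they do the work, as an engineer would, in place of code of your own. Each camera call takes 0.05 s, during which the arm holds its last target.

## Task

Slide the loose slotted foot into the bench clamp's channel, under the brass ring nut, until its slot is fully home against the stud. Then screw the nut down (clockwise) until you feel its resistance start to rise, and give it one further quarter turn and no more, so that the foot is nipped but not overtightened. Let go, and leave the other things on the bench undisturbed.

Things in the scene. Friction and masses are not known exactly. Their poses are not given: they have to be found in the camera images.
- base: Bench clamp, fixed to the bench: grey plate 150 mm long (its x -100 to +50), 90 mm wide, 8 mm thick, with an upright threaded steel stud 16 mm in diameter whose top is 88 mm above the bench. Origin on the bench, on the stud's axis; z up; x is the way the foot slides in, from the open mouth on the -x side (towards the robot).
- stud_foot (a point): Point on the stud's axis at the plate's top face, 8 mm above the bench.
- channel_mouth (a point): Middle of the channel's entrance, on the plate, 50 mm before the stud. The channel, 53 mm wide and centred on the stud, runs along the clamp's x between two dark steel rails 7 mm tall, from -50 to +35 mm. From -77 to -50 mm the rails flare outwards.
- nut: Brass knurled ring nut on the stud, 44 mm in diameter, 30 mm tall, dark dot on its top; grip it across any diameter. Origin on the stud's axis at its underside, at the start 45 mm above the bench. Clockwise from above it goes down 14 mm per turn, 26 mm at most; it cannot come off, stays where left and runs free at about 0.05 N m. The washer below turns with it.
- washer: Steel pressure washer under the nut, a flange 50 mm in diameter, 3 mm thick, origin at its underside, at rest 12 mm below the nut's (33 mm above the bench at the start). Sprung: it yields at 5 N, then 1 mm per 3 N, up to 8.5 mm, so a quarter turn past first touch presses with about 15 N. Its rubbing on the pads raises the turning moment from 0.05 N m by about 0.1 at touch, to 0.3 to 0.5 N m then.
- foot: Loose slotted foot lying flat: an aluminium strap 50 mm wide, 10 mm thick, about 0.35 kg. Origin on its underside, where the stud's axis comes when the foot is home; x along the strap, out of the fork's open end; z up. The strap's rear end is at x = -115 mm; the prongs reach to +30 mm, their tapered tips to +40 mm. At the rear stands a lug to hold it by.
- slot_end (a point): Closed end of the fork's slot on the strap's top face, 8 mm behind the foot's origin; it meets the stud when home. The slot is 20 mm wide and open towards +x.
- fork_mid (a point): Point between the prongs at the strap's top face. On the prongs, beside the slot (foot x -12 to +24 mm), are two black rubber pads on which the washer will press. Their tops stand 2 to 12 mm above the strap, different every time and not reported: the touch must be felt. On the plate they clear the raised washer by 3 to 13 mm.
- lug_top (a point): Centre of the top face of the foot's upright steel lug, by which to hold it: 30 mm along the foot's x, 18 mm along y, 98 mm behind the foot's origin, from 10 to 50 mm above the underside.
- tray: Bystander: aluminium dissecting tray, 240 x 340 x 45 mm, with a blue mat in it; origin under its centre.
- scissors: Bystander: steel scissors lying on the bench, 140 mm long, 6 mm thick; origin under the middle.
- jar: Bystander: amber glass jar with white cap, 68 mm wide, 100 mm tall; origin under its centre.
- beaker: Bystander: glass beaker, 72 mm wide, 95 mm tall; origin under its centre.
- dish: Bystander: low glass dish, 90 mm wide, 16 mm tall; origin under its centre.
- spare_washer: Bystander: loose flat steel washer, 36 mm across, 4 mm thick; origin under its centre.
- forceps: Bystander: steel forceps lying on the bench, 130 mm long, 7 mm thick; origin under the middle.
- eye_model: Bystander: white anatomical eye model, a 72 mm ball on a black stand, 118 mm tall; origin under its centre.
Not all that is in view belongs to the job. What is shaped like the base but blue, brown or turquoise is not meant.

How it is judged:
By the outcome, as a careful person would: the job done as asked, in the order asked, and still so for the second after the job is handed in, with the robot touching nothing.
It also fails if it takes over 72 s, if anything falls off the work surface, if the arm or the gripper's body presses on something with over 40 N, if the wrist force passes 120 N, or if a joint passes its speed limit or range.

## Working session

There is one attempt and no reset: what is moved stays moved. The work goes in short steps, Python scripts to look and compute and a tool call to move; the robot and the scene stay as the last step left them, time stands still between calls to the robot, and variables do not carry over. Pictures are saved under pics/ and viewed, and the job is handed in when it is done.

Besides the shell and the picture viewer there is one more tool, called after "Emit:" by a JSON object that holds its "fn" and its "kwargs". drive_tool: Moves the arm, as the interface text tells. Its arguments: {"type":"object","properties":{"steps":{"type":"array","items":{"type":"array"}},"jaw":{"type":"number"},"force":{"type":"number"}},"required":["steps"]}

```bash
ls; mkdir -p pics; python3 - <<'E'
from workcell import bot
import cv2
print(bot.read_state())
for n in ("scene","top","wrist"):
    ci=bot.camera_info(n); print(n,ci)
    im=bot.read_camera(n); cv2.imwrite(f"pics/{n}0.png",im[:,:,::-1])
E
```

```text
pics
{'time': 0.0, 'q': array([-1.31188503e+00,  2.64766309e-01,  1.60537931e+00, -3.21582892e-06,
        1.27369381e+00, -3.69025248e-02]), 'joint_vel': array([ 0.00089891, -0.00078922,  0.00057644, -0.00100272, -0.00213973,
        0.00082346]), 'joint_torque': array([ 7.65437799e-04, -5.15109622e+01, -3.67317867e+01,  5.42962795e-06,
        1.29758994e-02, -3.00544230e-06]), 'tool_pos': array([ 0.19658301, -0.64497495,  0.22995029]), 'tcp_rot': array([-3.10508332e+00, -4.62643364e-01,  3.95474431e-04]), 'wrist_force': array([ 0.51741708, -0.28285707, -0.19603524]), 'torque': array([ 0.00997496, -0.06044337, -0.02554767]), 'width': 0.9926868653477621}
scene {'fx': 392.81008488074485, 'fy': 392.81008488074485, 'cx': 258.1769399399816, 'cy': 189.41779315576684, 'position': array([1.1297216 , 0.67785447, 0.70848189]), 'attitude': array([-0.99911812, -2.30393139,  1.20159821])}
top {'fx': 354.90468459612816, 'fy': 354.90468459612816, 'cx': 251.46028338469, 'cy': 186.49897049317647, 'position': array([0.31240869, 0.06264187, 1.17239844]), 'attitude': array([-2.16910144,  2.1188448 , -0.13133375])}
wrist {'fx': 336.9445517538124, 'fy': 336.9445517538124, 'cx': 251.05942215863294, 'cy': 187.8355174560942, 'position': array([ 0.27008061, -0.62319013,  0.37312056]), 'attitude': array([ 2.31921463, -1.71754232, -0.2659596 ])}
```

View pics/scene0.png

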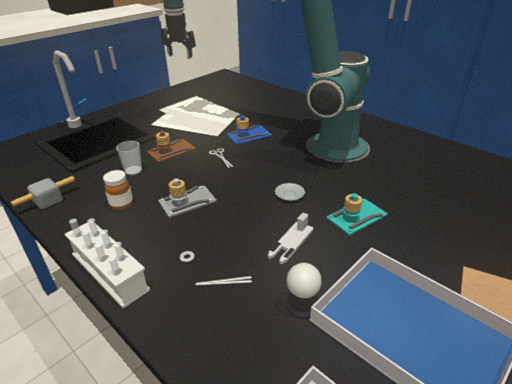

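View pics/top0.png

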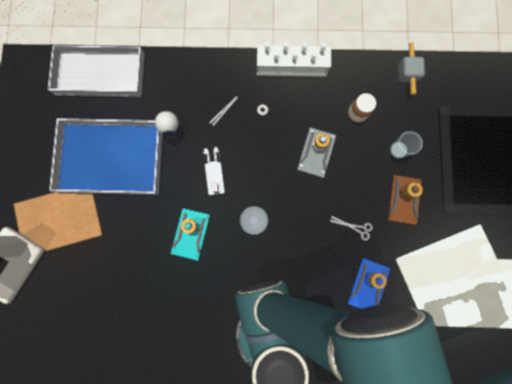

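View pics/wrist0.png

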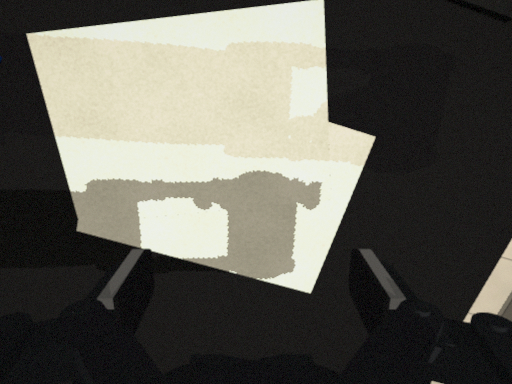

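Scene/top: grey clamp at top (318,150), decoys blue (370,283), brown (406,198), turquoise (190,233). The grey one fits. The foot is the pale forked strap at top (214,172). I'll confirm both in enlarged crops.

```bash
cat > h.py <<'E'
import numpy as np, cv2
from scipy.spatial.transform import Rotation as R
def ray(ci,u,v):
    d=np.array([(u-ci["cx"])/ci["fx"],(v-ci["cy"])/ci["fy"],1.]); return R.from_rotvec(ci["attitude"]).apply(d)
def onz(ci,u,v,z):
    d=ray(ci,u,v); p=np.array(ci["position"]); return p+d*(z-p[2])/d[2]
def proj(ci,P):
    c=R.from_rotvec(ci["attitude"]).inv().apply(np.atleast_2d(P)-ci["position"])
    return np.c_[c[:,0]/c[:,2]*ci["fx"]+ci["cx"],c[:,1]/c[:,2]*ci["fy"]+ci["cy"]]
def tri(ca,a,cb,b):
    A=[];B=[]
    M=np.zeros((3,3));r=np.zeros(3)
    for c,p in((ca,a),(cb,b)):
        d=ray(c,*p);d/=np.linalg.norm(d);Q=np.eye(3)-np.outer(d,d);M+=Q;r+=Q@c["position"]
    return np.linalg.solve(M,r)
E
python3 - <<'E'
import cv2,numpy as np
from h import *
from workcell import bot
t=cv2.imread("pics/top0.png")
a=cv2.resize(t[120:180,290:350],None,fx=6,fy=6,interpolation=cv2.INTER_CUBIC)
b=cv2.resize(t[140:200,185:245],None,fx=6,fy=6,interpolation=cv2.INTER_CUBIC)
s=cv2.imread("pics/scene0.png")
cv2.imwrite("pics/crop_t.png",np.hstack([a,b]))
a=cv2.resize(s[165:225,150:225],None,fx=5,fy=5,interpolation=cv2.INTER_CUBIC)
b=cv2.resize(s[205:265,255:330],None,fx=5,fy=5,interpolation=cv2.INTER_CUBIC)
cv2.imwrite("pics/crop_s.png",np.hstack([a,b]))
ci=bot.camera_info("top")
for n,u,v in(("clamp",318,150),("foot",214,172),("beaker",405,145),("jar",362,107),("dish",254,220),("eye",167,122),("sw",263,110),("forceps",223,110),("sciss",350,226)):
    print(n,onz(ci,u,v,0.0).round(3))
E
```

```text
clamp [ 0.603 -0.14   0.   ]
foot [0.52  0.208 0.   ]
beaker [ 0.626 -0.433  0.   ]
jar [ 0.757 -0.291  0.   ]
dish [0.362 0.07  0.   ]
eye [0.69  0.376 0.   ]
sw [0.739 0.048 0.   ]
forceps [0.737 0.186 0.   ]
sciss [ 0.35  -0.244  0.   ]
```

View pics/crop_t.png

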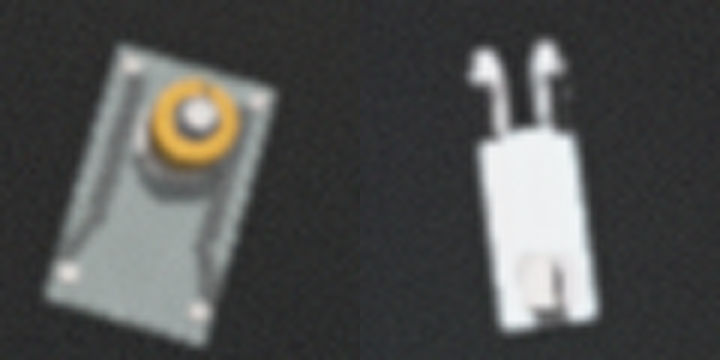

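View pics/crop_s.png

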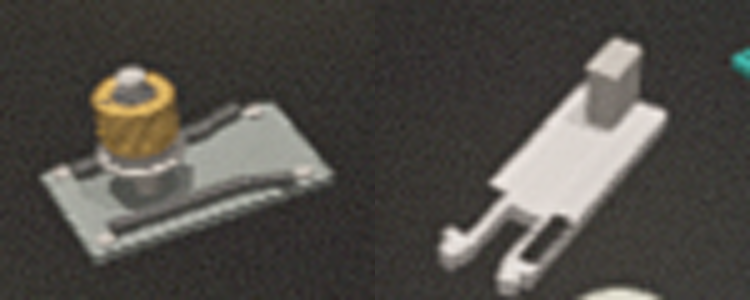

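The crops confirm it: a grey plate with brass nut (mouth toward the robot), and the foot with its fork away from the robot and lug at the rear. Next I measure both from the top view.

```bash
cat >> h.py <<'E'
def est(corn,ci,z):
    return np.array([onz(ci,u,v,z) for u,v in corn])
E
python3 - <<'E'
import cv2,numpy as np
from h import *
from workcell import bot
t=cv2.imread("pics/top0.png"); ci=bot.camera_info("top")
off=np.array([290,120.])
c=np.array([(122,42),(278,92),(207,346),(43,298)])/6.+off-0.4
P=est(c,ci,0.008); print(P.round(4)); 
print([np.linalg.norm(P[i]-P[(i+1)%4]).round(4) for i in range(4)])
d=(P[0]+P[1]-P[2]-P[3])[:2]; yaw=np.arctan2(d[1],d[0]); cen=P.mean(0)[:2]
stud=cen+0.025*np.array([np.cos(yaw),np.sin(yaw)])
print("yaw",np.degrees(yaw),"stud",stud)
off=np.array([185,140.])
c=np.array([(478-360,145),(578-360,130),(602-360,318),(502-360,330)])/6.+off-0.4
P=est(c,ci,0.010);print(P.round(4))
print([np.linalg.norm(P[i]-P[(i+1)%4]).round(4) for i in range(4)])
d=(P[0]+P[1]-P[2]-P[3])[:2]; yaw=np.arctan2(d[1],d[0]); rear=(P[2]+P[3])[:2]/2
e=np.array([np.cos(yaw),np.sin(yaw)])
print("fyaw",np.degrees(yaw),"origin",rear+.115*e,"lug",rear+.017*e)
s=bot.camera_info("scene")
# nut stud top two views
print("studtop",tri(ci,(290+199/6,120+114/6),s,(150+130/5,165+72/5)))
st=bot.read_state();print(R.from_rotvec(st["tcp_rot"]).as_matrix().round(3))
w=bot.camera_info("wrist");T=R.from_rotvec(st["tcp_rot"])
print("cam in tool",T.inv().apply(w["position"]-st["tool_pos"]),(T.inv()*R.from_rotvec(w["attitude"])).as_matrix().round(3))
E
```

```text
[[ 0.6811 -0.1117  0.008 ]
 [ 0.6539 -0.1992  0.008 ]
 [ 0.5085 -0.1589  0.008 ]
 [ 0.5334 -0.0683  0.008 ]]
[np.float64(0.0916), np.float64(0.1509), np.float64(0.094), np.float64(0.1539)]
yaw -15.940535211761624 stud [ 0.61826089 -0.14137462]
[[0.545  0.2406 0.01  ]
 [0.5547 0.1852 0.01  ]
 [0.4496 0.1682 0.01  ]
 [0.4417 0.223  0.01  ]]
[np.float64(0.0563), np.float64(0.1065), np.float64(0.0554), np.float64(0.1048)]
fyaw 9.437524213178838 origin [0.55905334 0.21444118] lug [0.46237977 0.19837192]
studtop [ 0.61641684 -0.1410642   0.08692712]
[[ 0.957  0.292 -0.   ]
 [ 0.292 -0.957  0.002]
 [ 0.    -0.002 -1.   ]]
cam in tool [ 0.07666387  0.00023371 -0.1430715 ] [[-0.    -0.954 -0.3  ]
 [ 1.    -0.     0.   ]
 [-0.    -0.3    0.954]]
```

Emit:
{"fn": "drive_tool", "kwargs": {"steps": [[[29,-26,-3],0],[[29,-26,-3],0],[[29,-26,-3],0],[[29,-26,-3],0],[[29,-26,-3],0],[[29,-26,-3],0],[[29,-26,0],0],[[29,-26,0],0]]}}

```text
time: 0.82
tool_pos: [0.3586, -0.3773, 0.2494]
tcp_rot: [3.107, 0.462, 0.0]
wrist_force: [0.8, 0.4, -0.6]
width: 1.002
```

Emit:
{"fn": "drive_tool", "kwargs": {"steps": [[[29,-26,0],0],[[29,-26,0],0],[[29,-26,0],0],[[29,-26,0],0],[[29,-26,0],0],[[29,-26,0],0],[[29,-26,0],0],[[29,-26,0],0]]}}

```text
time: 1.48
tool_pos: [0.5198, -0.1106, 0.2492]
tcp_rot: [3.107, 0.463, -0.0]
wrist_force: [0.2, -0.5, -0.4]
width: 0.997
```

Emit:
{"fn": "drive_tool", "kwargs": {"steps": [[[0,0,0],7],[[0,0,0],7],[[0,0,0],7],[[0,0,0],6],[[0,0,0],6],[[0,0,0],0],[[0,0,0],0]]}}

```text
time: 2.07
tool_pos: [0.5191, -0.1124, 0.249]
tcp_rot: [-3.111, 0.434, 0.001]
wrist_force: [0.5, -0.3, -0.4]
width: 1.0
```

```bash
python3 - <<'E'
from workcell import bot
import cv2
from h import *
st=bot.read_state();ci=bot.camera_info("wrist");im=bot.read_camera("wrist")
print(st["time"],st["tool_pos"],st["tcp_rot"],st["q"])
np.save("ciw1.npy",ci,allow_pickle=True)
cv2.imwrite("pics/wrist1.png",im[:,:,::-1])
E
```

```text
2.0667 [ 0.51913874 -0.11242541  0.24901967] [-3.11140674e+00  4.34057478e-01  7.64289338e-04] [-2.60159844e-01 -2.00425463e-02  1.88772572e+00 -4.52903556e-06
  1.27439914e+00  1.58785908e+00]
```

View pics/wrist1.png

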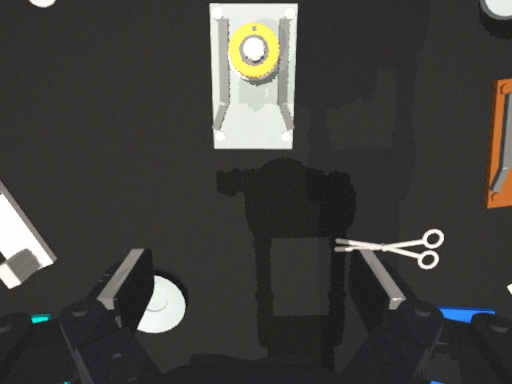

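The wrist view shows the grey plate at corners (209,4),(298,4),(293,148),(216,148), with the nut at (254,50). Next I fit the edges to refine it.

```bash
python3 - <<'E'
from h import *
ci=np.load("ciw1.npy",allow_pickle=True).item()
im=cv2.imread("pics/wrist1.png");g=im.max(2).astype(float)
m=(g>90).astype(np.uint8);roi=np.zeros_like(m);roi[0:165,195:315]=1;m&=roi
cs,_=cv2.findContours(m,cv2.RETR_EXTERNAL,cv2.CHAIN_APPROX_NONE)
c=max(cs,key=cv2.contourArea);h=cv2.convexHull(c)
print(cv2.approxPolyDP(h,4,True)[:,0])
L=[];Rr=[]
for v in range(12,142):
    xs=np.where(m[v])[0];L.append((xs[0]-.5,v));Rr.append((xs[-1]+.5,v))
B=[(u,np.where(m[:,u])[0][-1]+.5) for u in range(222,288)]
T=[(u,np.where(m[:,u])[0][0]-.5) for u in range(215,293)]
def w(pts): return np.array([onz(ci,u,v,0.008)[:2] for u,v in pts])
def fit(p): 
    d=cv2.fitLine(p.astype(np.float32),cv2.DIST_HUBER,0,.001,.001).ravel();return d
for n,p in(("L",L),("R",Rr),("B",B),("T",T)):
    d=fit(w(p)); print(n,np.degrees(np.arctan2(d[1],d[0]))%180,d[2:])
l,r,b,t=[fit(w(p)) for p in(L,Rr,B,T)]
def ang(d): 
    a=np.degrees(np.arctan2(d[1],d[0])); return (a+90)%180-90
yaw=np.radians((ang(l)+ang(r))/2);e=np.array([np.cos(yaw),np.sin(yaw)]);n=np.array([-e[1],e[0]])
lat=((l[2:]+r[2:])/2)@n; print("yaw",np.degrees(yaw),"width",(l[2:]-r[2:])@n,"len",(t[2:]-b[2:])@e)
print("stud from rear",e*(b[2:]@e+.1)+n*lat,"from both",e*((b[2:]+t[2:])@e/2+.025)+n*lat)
hsv=cv2.cvtColor(im,cv2.COLOR_BGR2HSV)
y=cv2.inRange(hsv,(20,120,120),(35,255,255))&(roi*255)
M=cv2.findContours(y,cv2.RETR_EXTERNAL,cv2.CHAIN_APPROX_NONE)[0];k=max(M,key=cv2.contourArea)
(x,yy),rad=cv2.minEnclosingCircle(k);print("nut",x,yy,rad,onz(ci,x,yy,.072))
print("stud top",onz(ci,254,48,.088))
E
```

```text
[[297   3]
 [291 149]
 [214 148]
 [209   4]]
L 163.78014 [ 0.6088631 -0.093013 ]
R 164.07295 [ 0.6008663 -0.1852195]
B 72.87786 [ 0.5195026  -0.12146609]
T 74.10801 [ 0.6640269  -0.16508418]
yaw -16.073454 width 0.09081598 len 0.15095103
stud from rear [ 0.6174412  -0.14273995] from both [ 0.617898   -0.14287159]
nut 253.5 49.5 26.879459381103516 [ 0.61843947 -0.14317927  0.072     ]
stud top [ 0.61817541 -0.14342401  0.088     ]
```

Emit:
{"fn": "drive_tool", "kwargs": {"steps": [[[-26,-31.8,0],0],[[-26,-31.8,0],0],[[-26,-31.8,0],0],[[-26,-31.8,0],0],[[-26,-31.8,0],0],[[-26,-31.8,0],0],[[-26,-31.8,0],0],[[-26,-31.8,0],0]]}}

```text
time: 2.78
tool_pos: [0.3887, 0.1909, 0.2496]
tcp_rot: [-3.111, 0.436, -0.001]
wrist_force: [0.6, 0.8, 1.6]
width: 1.002
```

Emit:
{"fn": "drive_tool", "kwargs": {"steps": [[[0,0,0],-6.4],[[0,0,0],-6.4],[[0,0,0],-6.4],[[0,0,0],-6.4],[[0,0,0],0],[[0,0,0],0]]}}

```text
time: 3.28
tool_pos: [0.3897, 0.1895, 0.2493]
tcp_rot: [3.131, 0.259, 0.0]
wrist_force: [-0.9, 0.5, 0.3]
width: 1.0
```

```bash
python3 - <<'E'
from workcell import bot
import cv2
from h import *
st=bot.read_state();ci=bot.camera_info("wrist");im=bot.read_camera("wrist")
print(st["time"],st["tool_pos"],R.from_rotvec(st["tcp_rot"]).as_matrix()[:,0],st["q"])
np.save("ciw2.npy",ci,allow_pickle=True)
cv2.imwrite("pics/wrist2.png",im[:,:,::-1])
E
```

```text
3.2833 [0.38973702 0.18946931 0.24925587] [ 9.86416762e-01  1.64261898e-01 -3.95504466e-07] [ 3.95023828e-01 -2.20733124e-01  2.06528883e+00 -1.42829044e-05
  1.29704058e+00  1.80081432e+00]
```

View pics/wrist2.png

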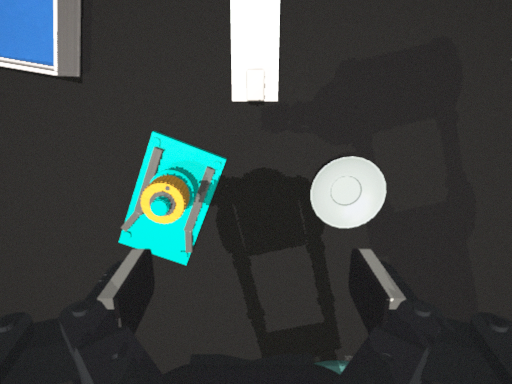

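The foot's rear end shows at (231–279, 0–101), with the lug at about (256,84). Now the edge fit.

```bash
python3 - <<'E'
from h import *
ci=np.load("ciw2.npy",allow_pickle=True).item()
im=cv2.imread("pics/wrist2.png");g=im.max(2).astype(float)
m=(g>120).astype(np.uint8)
L=[];Rr=[]
for v in range(2,94):
    xs=np.where(m[v,215:300])[0]+215;L.append((xs[0]-.5,v));Rr.append((xs[-1]+.5,v))
B=[(u,np.where(m[:130,u])[0][-1]+.5) for u in range(236,276) if not 243<u<268]
def w(pts): return np.array([onz(ci,u,v,0.010)[:2] for u,v in pts])
fit=lambda p: cv2.fitLine(p.astype(np.float32),cv2.DIST_HUBER,0,.001,.001).ravel()
l,r,b=[fit(w(p)) for p in(L,Rr,B)]
ang=lambda d:(np.degrees(np.arctan2(d[1],d[0]))+90)%180-90
yaw=np.radians((ang(l)+ang(r))/2);e=np.array([np.cos(yaw),np.sin(yaw)]);n=np.array([-e[1],e[0]])
print("yaw",ang(l),ang(r),"w",(l[2:]-r[2:])@n)
rear=e*(b[2:]@e)+n*(((l[2:]+r[2:])/2)@n)
print("rear",rear,"lug",rear+.017*e)
c=cv2.resize(im[55:110,225:285],None,fx=8,fy=8,interpolation=cv2.INTER_CUBIC);cv2.imwrite("pics/lug.png",c)
E
```

```text
yaw 9.3405 9.808929 w 0.05140645
rear [0.44571248 0.19467553] lug [0.46247566 0.19750321]
```

View pics/lug.png

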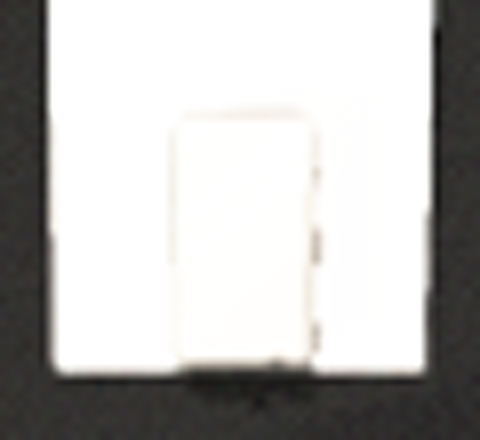

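Emit:
{"fn": "drive_tool", "kwargs": {"steps": [[[12.2,0.7,20],-0.1],[[12.2,0.7,25],0],[[12.2,0.7,25],0],[[12.2,0.7,25],0],[[12.2,0.7,25],0],[[12.1,0.6,25],0],[[0,0,30],0],[[0,0,27],0]], "jaw": 1}}

```text
time: 4.0
tool_pos: [0.4635, 0.1975, 0.0461]
tcp_rot: [-3.131, -0.26, -0.001]
wrist_force: [0.3, -0.2, 0.4]
width: 0.998
```

Emit:
{"fn": "drive_tool", "kwargs": {"steps": [[[0,0,15],0],[[0,0,10],0],[[0,0,5],0],[[0,0,0],0],[[0,0,0],0]]}}

```text
time: 4.42
tool_pos: [0.4634, 0.1979, 0.0181]
tcp_rot: [-3.13, -0.263, -0.002]
wrist_force: [-0.1, -0.2, 0.2]
width: 0.998
```

```bash
python3 - <<'E'
from workcell import bot
import cv2
from h import *
st=bot.read_state();ci=bot.camera_info("wrist");im=bot.read_camera("wrist")
print(st["time"],st["tool_pos"],R.from_rotvec(st["tcp_rot"]).as_matrix()[:,0],st["wrist_force"])
cv2.imwrite("pics/wrist3.png",im[:,:,::-1])
E
```

```text
4.4167 [0.46339582 0.19793178 0.01809442] [0.98595455 0.16700834 0.00135722] [-0.11339477 -0.17064099  0.21051218]
```

View pics/wrist3.png

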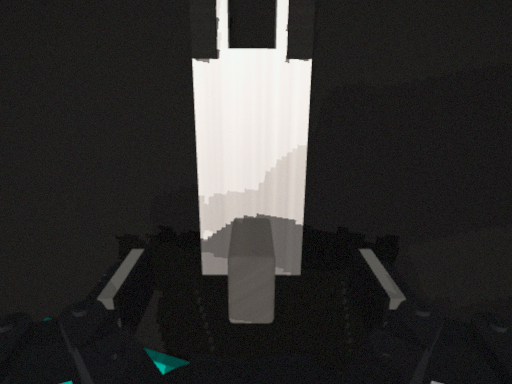

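The lug is centred between the open jaws at (251,270), with the fork ahead. Closing.

Emit:
{"fn": "drive_tool", "kwargs": {"steps": [[[0,0,0],0],[[0,0,0],0],[[0,0,0],0],[[0,0,0],0],[[0,0,0],0],[[0,0,0],0],[[0,0,0],0],[[0,0,0],0]], "jaw": 0, "force": 90}}

```text
time: 5.13
tool_pos: [0.4629, 0.1979, 0.0177]
tcp_rot: [-3.13, -0.264, -0.001]
wrist_force: [-1.0, -0.3, 3.9]
width: 0.198
```

Emit:
{"fn": "drive_tool", "kwargs": {"steps": [[[0,0,0],0],[[0,0,0],0],[[0,0,0],0],[[0,0,0],0],[[0,0,0],0]]}}

```text
time: 5.55
tool_pos: [0.4628, 0.1979, 0.0177]
tcp_rot: [-3.13, -0.264, -0.001]
wrist_force: [-1.5, 0.6, 4.9]
width: 0.193
```

Emit:
{"fn": "drive_tool", "kwargs": {"steps": [[[0,0,-5],0],[[0,0,-10],0],[[0,0,-15],0],[[0,0,-15],0],[[0,0,-5],0],[[0,0,0],0],[[0,0,0],0]]}}

```text
time: 6.13
tool_pos: [0.4622, 0.1976, 0.0671]
tcp_rot: [3.13, 0.264, -0.0]
wrist_force: [-0.7, 0.3, -5.4]
width: 0.196
```

```bash
python3 - <<'E'
from workcell import bot
import cv2
from h import *
st=bot.read_state();ci=bot.camera_info("wrist");im=bot.read_camera("wrist")
print(st["time"],st["tool_pos"],R.from_rotvec(st["tcp_rot"]).as_matrix().round(4),st["wrist_force"],st["torque"])
cv2.imwrite("pics/wrist4.png",im[:,:,::-1]);np.save("ciw4.npy",ci,allow_pickle=True);np.save("st4.npy",st,allow_pickle=True)
E
```

```text
6.1333 [0.46224106 0.19756004 0.06711371] [[ 9.859e-01  1.675e-01 -2.000e-04]
 [ 1.675e-01 -9.859e-01 -1.000e-04]
 [-2.000e-04  0.000e+00 -1.000e+00]] [-0.6667109   0.32211688 -5.40060612] [-0.0235935   0.17031952 -0.04098117]
```

View pics/wrist4.png

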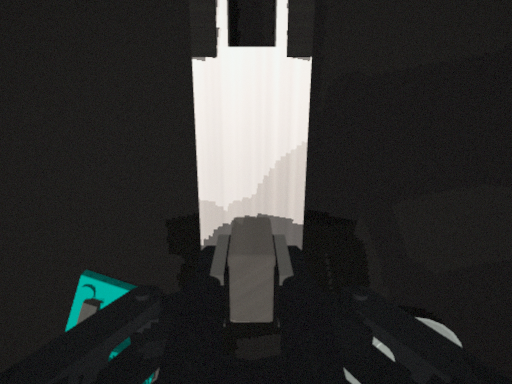

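The foot hangs level, essentially unmoved in the grip (slot end at about (252,47)). Next I measure the foot's pose in the tool frame.

```bash
python3 - <<'E'
from h import *
ci=np.load("ciw4.npy",allow_pickle=True).item();st=np.load("st4.npy",allow_pickle=True).item()
im=cv2.imread("pics/wrist4.png");g=im.max(2).astype(float)
z=st["tool_pos"][2]-.0077
T=R.from_rotvec(st["tcp_rot"])
tl=lambda u,v:T.inv().apply(onz(ci,u,v,z)-st["tool_pos"])*1000
for v in(70,100,130,160,185):
    xs=np.where(g[v,170:330]>60)[0]+170
    a,b=tl(xs[0]-.5,v),tl(xs[-1]+.5,v); print(v,xs[0],xs[-1],a.round(1),b.round(1),(a+b)[:2]/2)
for u in(238,252,266):
    col=g[20:80,u]; k=20+np.argmax(np.diff(col)); print(u,k,tl(u,k+.5).round(1))
for v in (10,30):
    print(v,g[v,185:320].astype(int)[::3])
E
```

```text
70 192 311 [ 81.5 -24.9   7.7] [81.5 25.8  7.7] [81.48992006  0.45631007]
100 193 309 [ 69.2 -25.1   7.7] [69.2 25.6  7.7] [69.20882663  0.24313819]
130 195 308 [ 56.3 -24.9   7.7] [56.3 25.8  7.7] [56.27455749  0.46362344]
160 196 306 [ 42.6 -25.1   7.7] [42.6 25.6  7.7] [42.63369588  0.23900488]
185 197 305 [ 30.7 -25.3   7.7] [30.7 25.7  7.7] [30.68373121  0.23715451]
238 46 [90.7 -5.1  7.7]
252 46 [90.7  0.7  7.7]
266 46 [90.7  6.5  7.7]
10 [ 31  26  41  43  40  35  40  40  39  43  58 234 242 241 138  18  22  16
  18  27  29  25  35  24  31  27  31  25  30  27  72 241 241 242 218  40
  40  34  39  37  43  41  39  37  27]
30 [ 29  29  40  38  38  35  40  34  39  40  31 179 238 244 207  15  25  12
  27  32  25  26  24  27  30  29  29  32  28  28 106 244 243 243 137  37
  35  42  39  41  36  35  37  20  28]
```

Emit:
{"fn": "drive_tool", "kwargs": {"steps": [[[-12,33.6,0],0],[[-12,33.6,0],0],[[-12,33.6,0],0],[[-12,33.6,0],0],[[-12,33.6,0],0],[[-12,33.6,0],0],[[-12,33.6,0],0],[[-12,33.6,0],0]]}}

```text
time: 6.85
tool_pos: [0.4112, -0.0847, 0.0662]
tcp_rot: [-3.13, -0.265, 0.003]
wrist_force: [0.8, -1.0, -4.3]
width: 0.195
```

Emit:
{"fn": "drive_tool", "kwargs": {"steps": [[[0,0,0],5],[[0,0,0],5],[[0,0,0],5],[[0,0,0],5],[[0,0,0],5.7],[[0,0,0],0],[[0,0,0],0]]}}

```text
time: 7.43
tool_pos: [0.412, -0.0832, 0.0664]
tcp_rot: [-3.111, 0.434, 0.003]
wrist_force: [-0.4, -0.3, -4.3]
width: 0.196
```

```bash
python3 - <<'E'
from workcell import bot
import cv2
from h import *
st=bot.read_state();ci=bot.camera_info("wrist");im=bot.read_camera("wrist")
print(st["time"],st["tool_pos"],R.from_rotvec(st["tcp_rot"]).as_matrix().round(4),st["wrist_force"],st["torque"])
cv2.imwrite("pics/wrist5.png",im[:,:,::-1]);np.save("ciw5.npy",ci,allow_pickle=True);np.save("st5.npy",st,allow_pickle=True)
E
```

```text
7.4333 [ 0.41203401 -0.08319396  0.0663659 ] [[ 9.617e-01 -2.740e-01 -1.900e-03]
 [-2.740e-01 -9.617e-01  5.000e-04]
 [-2.000e-03  0.000e+00 -1.000e+00]] [-0.39302485 -0.34919842 -4.30090772] [-0.00389346  0.20708928  0.04022839]
```

View pics/wrist5.png

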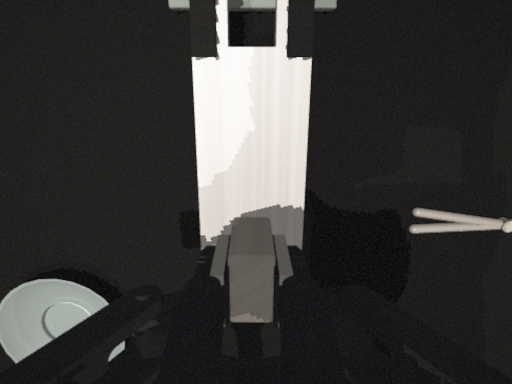

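```bash
python3 - <<'E'
from h import *
ci=np.load("ciw5.npy",allow_pickle=True).item();st=np.load("st5.npy",allow_pickle=True).item()
im=cv2.imread("pics/wrist5.png");g=im.max(2).astype(int)
T=R.from_rotvec(st["tcp_rot"])
for v in(2,4,6):
    xs=np.where(g[v,:]>80)[0];xs=xs[(xs>150)&(xs<350)]
    f=lambda u:T.inv().apply(onz(ci,u,v,.008)-st["tool_pos"])*1000
    print(v,xs[0],xs[-1],f(xs[0]-.5).round(1),f(xs[-1]+.5).round(1),(f(xs[0]-.5)+f(xs[-1]+.5))/2)
E
```

```text
2 168 336 [117.4 -44.3  58.1] [117.4  45.8  58.1] [117.40349448   0.77110124  58.13223516]
4 168 336 [116.5 -44.4  58.1] [116.4  45.9  58.1] [116.44954781   0.77172902  58.1341349 ]
6 169 336 [115.5 -43.9  58.1] [115.5  46.   58.1] [115.49249011   1.03985657  58.13604918]
```

Emit:
{"fn": "drive_tool", "kwargs": {"steps": [[[0,0,10],0.2],[[0,0,12],0],[[0,0,10],0],[[0,0,5],0],[[0,0,1],0],[[0,0,0],0]]}}

```text
time: 7.98
tool_pos: [0.4123, -0.0832, 0.0285]
tcp_rot: [-3.11, 0.443, 0.003]
wrist_force: [0.6, -0.1, -4.3]
width: 0.195
```

Emit:
{"fn": "drive_tool", "kwargs": {"steps": [[[0,0,0.5],0],[[0,0,0],0]]}}

```text
time: 8.15
tool_pos: [0.4136, -0.0835, 0.0292]
tcp_rot: [3.11, -0.444, 0.002]
wrist_force: [-0.1, 0.0, -3.5]
width: 0.193
```

Emit:
{"fn": "drive_tool", "kwargs": {"steps": [[[0,0,0.5],0],[[0,0,0],0]]}}

```text
time: 8.32
tool_pos: [0.4134, -0.0835, 0.0287]
tcp_rot: [3.11, -0.444, 0.002]
wrist_force: [0.9, 1.0, -4.2]
width: 0.195
```

Emit:
{"fn": "drive_tool", "kwargs": {"steps": [[[0,0,0.7],-0.15],[[0,0,0.7],0],[[0,0,0],0]]}}

```text
time: 8.57
tool_pos: [0.4129, -0.0834, 0.0269]
tcp_rot: [-3.111, 0.44, -0.0]
wrist_force: [0.1, 0.2, -4.2]
width: 0.196
```

Emit:
{"fn": "drive_tool", "kwargs": {"steps": [[[0,0,0.6],0],[[0,0,0],0],[[0,0,0],0]]}}

```text
time: 8.82
tool_pos: [0.4129, -0.0834, 0.0262]
tcp_rot: [-3.111, 0.44, 0.0]
wrist_force: [-0.2, -0.6, -5.1]
width: 0.195
```

Emit:
{"fn": "drive_tool", "kwargs": {"steps": [[[4,0,0],0],[[5,0,0],0],[[5,0,0],0],[[5,0,0],0],[[5,0,0],0],[[4,0,0],0],[[0,0,0],0]]}}

```text
time: 9.4
tool_pos: [0.4413, -0.0916, 0.0265]
tcp_rot: [3.11, -0.44, 0.002]
wrist_force: [0.3, -0.4, -3.7]
width: 0.198
```

Emit:
{"fn": "drive_tool", "kwargs": {"steps": [[[3,0,0],0],[[3,0,0],0],[[3,0,0],0],[[3,0,0],0],[[0,0,0],0]]}}

```text
time: 9.82
tool_pos: [0.4523, -0.0947, 0.0265]
tcp_rot: [3.11, -0.44, 0.002]
wrist_force: [-0.1, 0.5, -4.7]
width: 0.19
```

Emit:
{"fn": "drive_tool", "kwargs": {"steps": [[[5,0,0],0],[[5,0,0],0],[[5,0,0],0],[[5,0,0],0],[[0,0,0],0]]}}

```text
time: 10.23
tool_pos: [0.4724, -0.1005, 0.0267]
tcp_rot: [3.11, -0.44, 0.003]
wrist_force: [0.7, 0.0, -4.2]
width: 0.196
```

Emit:
{"fn": "drive_tool", "kwargs": {"steps": [[[5,0,0],0],[[5,0,0],0],[[5,0,0],0],[[5,0,0],0],[[0,0,0],0]]}}

```text
time: 10.65
tool_pos: [0.4915, -0.1061, 0.0266]
tcp_rot: [3.11, -0.44, 0.003]
wrist_force: [-0.0, 0.4, -4.4]
width: 0.199
```

```bash
python3 - <<'E'
from workcell import bot
import cv2
from h import *
im=bot.read_camera("wrist")
cv2.imwrite("pics/wrist6.png",im[:,:,::-1])
E
```

```text
(no output)
```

View pics/wrist6.png

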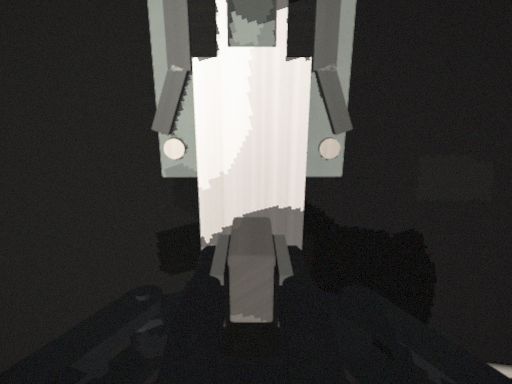

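The prongs are in the channel, centred (strap edges at cols 195 and 309 between the rails). Continuing gently.

Emit:
{"fn": "drive_tool", "kwargs": {"steps": [[[5,0,0],0],[[5,0,0],0],[[5,0,0],0],[[5,0,0],0],[[4,0,0],0],[[0,0,0],0]]}}

```text
time: 11.2
tool_pos: [0.5143, -0.1127, 0.0265]
tcp_rot: [3.11, -0.44, 0.002]
wrist_force: [0.4, 0.3, -3.5]
width: 0.201
```

Emit:
{"fn": "drive_tool", "kwargs": {"steps": [[[2,0,0],0],[[2,0,0],0],[[2,0,0],0],[[0,0,0],0]]}}

```text
time: 11.53
tool_pos: [0.5191, -0.114, 0.0264]
tcp_rot: [3.111, -0.44, 0.001]
wrist_force: [0.4, -0.1, -4.4]
width: 0.2
```

Emit:
{"fn": "drive_tool", "kwargs": {"steps": [[[1,0,0],0],[[1,0,0],0],[[0,0,0],0]]}}

```text
time: 11.78
tool_pos: [0.5207, -0.1145, 0.0263]
tcp_rot: [3.111, -0.44, 0.0]
wrist_force: [0.6, -0.0, -3.8]
width: 0.201
```

Emit:
{"fn": "drive_tool", "kwargs": {"steps": [[[1,0,0],0],[[1,0,0],0],[[0,0,0],0]]}}

```text
time: 12.03
tool_pos: [0.5228, -0.1151, 0.0263]
tcp_rot: [3.111, -0.44, 0.001]
wrist_force: [0.7, 0.2, -4.3]
width: 0.199
```

Emit:
{"fn": "drive_tool", "kwargs": {"steps": [[[0.7,0,0],0],[[0.7,0,0],0],[[0,0,0],0]]}}

```text
time: 12.28
tool_pos: [0.5231, -0.1152, 0.0261]
tcp_rot: [-3.11, 0.44, 0.003]
wrist_force: [-3.4, 0.9, -2.7]
width: 0.197
```

Emit:
{"fn": "drive_tool", "kwargs": {"steps": [[[0.7,0,0],0],[[0.7,0,0],0],[[0,0,0],0]]}}

```text
time: 12.53
tool_pos: [0.5231, -0.1152, 0.026]
tcp_rot: [-3.11, 0.44, 0.007]
wrist_force: [-7.4, 3.0, 1.9]
width: 0.194
```

Contact with the stud at the expected spot. I'll ease the push, lower the foot onto the plate and release.

Emit:
{"fn": "drive_tool", "kwargs": {"steps": [[[-0.7,0,0.3],0],[[0,0,0.3],0],[[0,0,0],0]]}}

```text
time: 12.78
tool_pos: [0.5231, -0.1152, 0.0258]
tcp_rot: [-3.11, 0.44, 0.005]
wrist_force: [-6.8, 3.2, 2.5]
width: 0.195
```

Emit:
{"fn": "drive_tool", "kwargs": {"steps": [[[0,0,0.3],0],[[0,0,0],0]]}}

```text
time: 12.95
tool_pos: [0.5231, -0.1152, 0.0258]
tcp_rot: [-3.11, 0.44, 0.005]
wrist_force: [-7.8, 1.9, 4.1]
width: 0.198
```

Emit:
{"fn": "drive_tool", "kwargs": {"steps": [[[0,0,0],0],[[0,0,0],0],[[0,0,0],0],[[0,0,0],0],[[0,0,0],0],[[0,0,0],0]], "jaw": 1}}

```text
time: 13.45
tool_pos: [0.5249, -0.1157, 0.0256]
tcp_rot: [3.111, -0.44, 0.001]
wrist_force: [-0.6, 0.2, 0.0]
width: 0.997
```

```bash
python3 - <<'E'
from workcell import bot
import cv2
from h import *
st=bot.read_state();print(st["wrist_force"],st["torque"],st["tool_pos"],st["q"])
im=bot.read_camera("wrist");s=bot.read_camera("scene");t=bot.read_camera("top")
cv2.imwrite("pics/wrist7.png",im[:,:,::-1])
a=cv2.resize(s[150:230,130:240],None,fx=5,fy=5,interpolation=cv2.INTER_CUBIC)
cv2.imwrite("pics/s7.png",a[:,:,::-1])
E
```

```text
[-0.58654501  0.23430591  0.02683095] [-0.00717579 -0.02611643 -0.05035598] [ 0.52494963 -0.1157257   0.02560753] [-2.63311127e-01  2.25928903e-01  2.07215330e+00 -1.41976059e-05
  8.42724802e-01  1.58850984e+00]
```

View pics/wrist7.png

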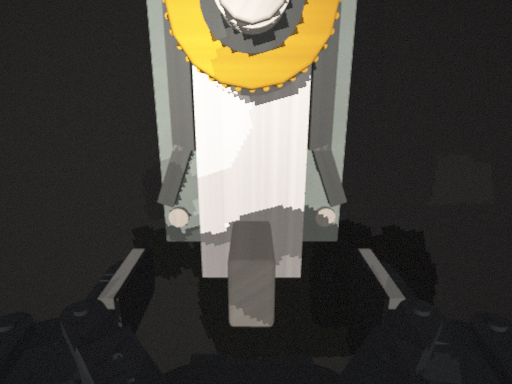

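View pics/s7.png

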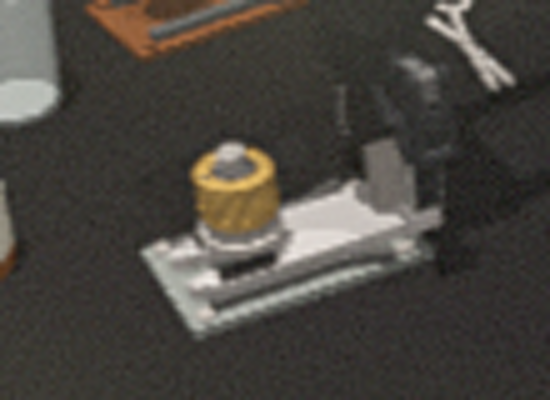

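The foot is home with pads under the washer, and its rear sits on the plate. Now I move above the nut and view it at two opposite yaws.

Emit:
{"fn": "drive_tool", "kwargs": {"steps": [[[0,0,-15],0],[[0,0,-25],0],[[0,0,-30],0],[[0,0,-30],0],[[24,0,-25],0],[[36,0,0],0],[[36,0,0],0],[[0,0,0],0]]}}

```text
time: 14.27
tool_pos: [0.6228, -0.1441, 0.1512]
tcp_rot: [3.11, -0.44, 0.01]
wrist_force: [0.8, -0.1, -0.5]
width: 1.002
```

Emit:
{"fn": "drive_tool", "kwargs": {"steps": [[[0,0,0],0],[[0,0,0],0]]}}

```text
time: 14.43
tool_pos: [0.6158, -0.142, 0.1494]
tcp_rot: [-3.11, 0.44, 0.004]
wrist_force: [0.3, 0.1, -0.1]
width: 0.999
```

```bash
python3 - <<'E'
from workcell import bot
import cv2
from h import *
st=bot.read_state();ci=bot.camera_info("wrist");im=bot.read_camera("wrist")
print(st["time"],st["tool_pos"],R.from_rotvec(st["tcp_rot"]).as_matrix().round(4),st["q"])
cv2.imwrite("pics/wrist8.png",im[:,:,::-1]);np.save("ciw8.npy",ci,allow_pickle=True);np.save("st8.npy",st,allow_pickle=True)
E
```

```text
14.4333 [ 0.61580184 -0.1419596   0.14936661] [[ 9.608e-01 -2.774e-01 -2.400e-03]
 [-2.774e-01 -9.608e-01  7.000e-04]
 [-2.500e-03  0.000e+00 -1.000e+00]] [-2.65999300e-01  2.46469033e-01  1.78165282e+00  3.55344189e-05
  1.11592664e+00  1.58582080e+00]
```

View pics/wrist8.png

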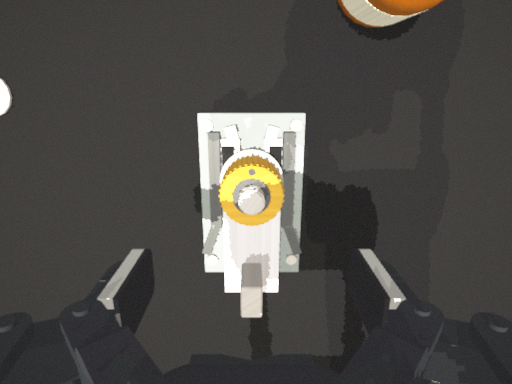

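Emit:
{"fn": "drive_tool", "kwargs": {"steps": [[[0,0,0],-7.1],[[0,0,0],-7.1],[[0,0,0],-7.1],[[0,0,0],-7.1],[[0,0,0],-7.1],[[0,0,0],-7.1],[[0,0,0],-7.1],[[0,0,0],-7.1]]}}

```text
time: 15.15
tool_pos: [0.6151, -0.1417, 0.1503]
tcp_rot: [-2.942, -1.101, 0.001]
wrist_force: [-0.5, 0.3, 1.0]
width: 1.0
```

Emit:
{"fn": "drive_tool", "kwargs": {"steps": [[[0,0,0],-7.1],[[0,0,0],-7.1],[[0,0,0],-7.1],[[0,0,0],-7.1],[[0,0,0],-7.1],[[0,0,0],-7.1],[[0,0,0],-7.1],[[0,0,0],-7.1]]}}

```text
time: 15.82
tool_pos: [0.6152, -0.1417, 0.1504]
tcp_rot: [-2.064, -2.368, 0.001]
wrist_force: [-0.4, -0.3, 0.1]
width: 0.996
```

Emit:
{"fn": "drive_tool", "kwargs": {"steps": [[[0,0,0],-7.1],[[0,0,0],-7.1],[[0,0,0],-7.1],[[0,0,0],-7.1],[[0,0,0],-7.1],[[0,0,0],-7.1],[[0,0,0],-7.1],[[0,0,0],-7.1]]}}

```text
time: 16.48
tool_pos: [0.6151, -0.1417, 0.1503]
tcp_rot: [-0.689, -3.064, -0.0]
wrist_force: [0.1, -0.1, -0.4]
width: 1.0
```

Emit:
{"fn": "drive_tool", "kwargs": {"steps": [[[0,0,0],-7.1],[[0,0,0],-7.1],[[0,0,0],-7.1],[[0,0,0],-7.1],[[0,0,0],-7.1],[[0,0,0],-7.1],[[0,0,0],-7.1],[[0,0,0],-7.1]]}}

```text
time: 17.15
tool_pos: [0.6151, -0.1417, 0.1503]
tcp_rot: [0.851, -3.023, -0.001]
wrist_force: [0.5, 0.8, 0.2]
width: 0.998
```

Emit:
{"fn": "drive_tool", "kwargs": {"steps": [[[0,0,0],0],[[0,0,0],0],[[0,0,0],0]]}}

```text
time: 17.4
tool_pos: [0.616, -0.142, 0.1504]
tcp_rot: [0.838, -3.028, -0.0]
wrist_force: [-0.2, 1.8, -0.5]
width: 1.002
```

```bash
python3 - <<'E'
from workcell import bot
import cv2
from h import *
st=bot.read_state();ci=bot.camera_info("wrist");im=bot.read_camera("wrist")
print(st["time"],st["tool_pos"],R.from_rotvec(st["tcp_rot"]).as_matrix().round(4),st["q"],st["torque"])
cv2.imwrite("pics/wrist9.png",im[:,:,::-1]);np.save("ciw9.npy",ci,allow_pickle=True);np.save("st9.npy",st,allow_pickle=True)
for k in "89":
    im=cv2.imread(f"pics/wrist{k}.png");ci=np.load(f"ciw{k}.npy",allow_pickle=True).item();st=np.load(f"st{k}.npy",allow_pickle=True).item()
    hsv=cv2.cvtColor(im,cv2.COLOR_BGR2HSV)
    y=cv2.inRange(hsv,(18,120,120),(35,255,255));y[:110]=0;y[280:]=0;y[:,:180]=0;y[:,330:]=0
    c=max(cv2.findContours(y,cv2.RETR_EXTERNAL,cv2.CHAIN_APPROX_NONE)[0],key=cv2.contourArea)
    print(k,cv2.minEnclosingCircle(c),cv2.boundingRect(c))
    cv2.imwrite(f"pics/nut{k}.png",cv2.resize(im[130:250,190:310],None,fx=5,fy=5,interpolation=cv2.INTER_CUBIC))
E
```

```text
17.4 [ 0.61601161 -0.14198227  0.15044314] [[-8.578e-01 -5.140e-01 -2.000e-04]
 [-5.140e-01  8.578e-01  1.000e-04]
 [ 2.000e-04  2.000e-04 -1.000e+00]] [-2.65928623e-01  2.44514085e-01  1.78196415e+00 -8.95273756e-07
  1.11535932e+00 -2.37653137e+00] [-0.06571867  0.06055406 -0.03265451]
8 ((251.24810791015625, 190.52642822265625), 34.53471374511719) (218, 156, 67, 70)
9 ((250.04518127441406, 194.9458770751953), 34.50685501098633) (217, 161, 64, 69)
```

View pics/nut8.png

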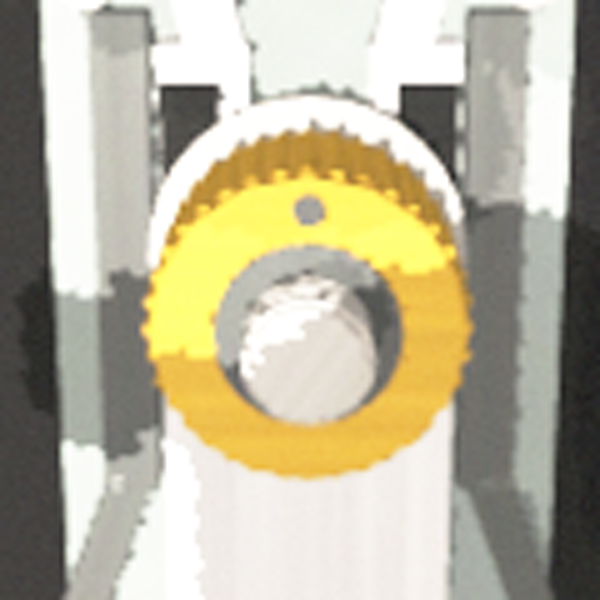

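View pics/nut9.png

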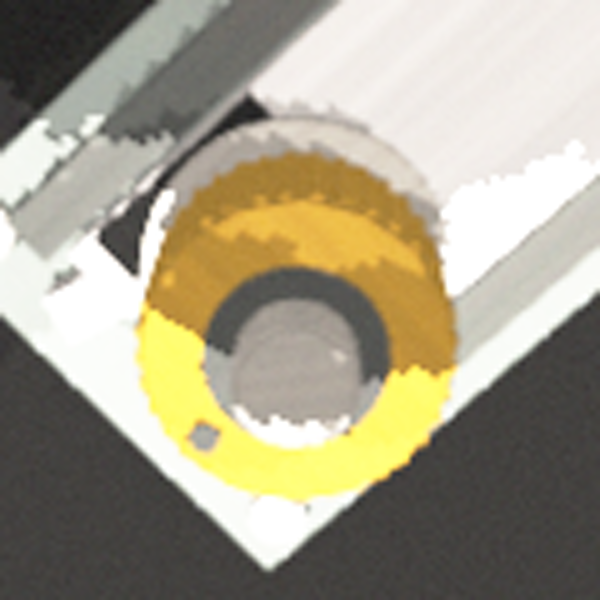

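```bash
python3 - <<'E'
from h import *
for k,uv,st_uv in(("8",(251.1,194.8),(190+309/5-.4,130+347/5-.4)),("9",(249.1,198.6),(190+295/5-.4,130+370/5-.4))):
    ci=np.load(f"ciw{k}.npy",allow_pickle=True).item();st=np.load(f"st{k}.npy",allow_pickle=True).item()
    T=R.from_rotvec(st["tcp_rot"])
    for u,z in((uv,.075),(st_uv,.088)):
        P=onz(ci,*u,z);print(k,z,P.round(4),(T.inv().apply(P-st["tool_pos"])*1000).round(1))
E
```

```text
8 0.075 [ 0.6189 -0.1431  0.075 ] [ 3.5  0.3 74.4]
8 0.088 [ 0.6203 -0.1438  0.088 ] [ 5.   0.5 61.4]
9 0.075 [ 0.6165 -0.1435  0.075 ] [ 0.4 -1.6 75.4]
9 0.088 [ 0.6157 -0.1443  0.088 ] [ 1.5 -1.9 62.4]
```

Emit:
{"fn": "drive_tool", "kwargs": {"steps": [[[-0.8,-2.1,10],0],[[0,0,20],0],[[0,0,20],0],[[0,0,20],0],[[0,0,20],0],[[0,0,12],0],[[0,0,7],0],[[0,0,0],0]]}}

```text
time: 18.12
tool_pos: [0.6169, -0.1432, 0.039]
tcp_rot: [0.84, -3.024, -0.003]
wrist_force: [-0.0, 0.4, 0.0]
width: 1.002
```

Emit:
{"fn": "drive_tool", "kwargs": {"steps": [[[0,0,0],0],[[0,0,0],0]]}}

```text
time: 18.28
tool_pos: [0.6196, -0.1439, 0.0426]
tcp_rot: [-0.841, 3.025, -0.002]
wrist_force: [-0.1, -0.2, -0.5]
width: 1.002
```

```bash
python3 - <<'E'
from workcell import bot
import cv2
from h import *
st=bot.read_state();ci=bot.camera_info("wrist");im=bot.read_camera("wrist")
print(st["time"],st["tool_pos"],st["q"],st["torque"],st["wrist_force"])
cv2.imwrite("pics/wrist10.png",im[:,:,::-1])
E
```

```text
18.2833 [ 0.61964399 -0.14390717  0.04262617] [-2.67354074e-01  3.63689093e-01  1.84871899e+00  1.15177645e-05
  9.27017610e-01 -2.38076467e+00] [-0.06871731  0.0283176  -0.01700144] [-0.1413579  -0.17266583 -0.53933528]
```

View pics/wrist10.png

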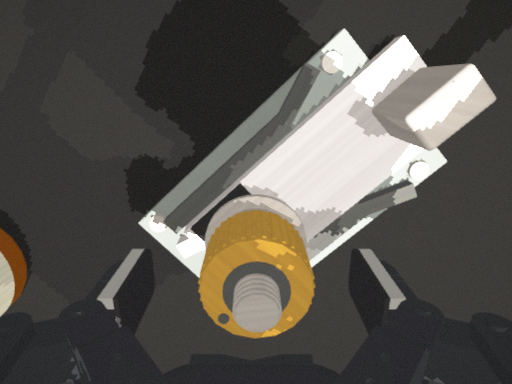

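The nut sits between the jaws (axis at about col 257, jaw middle about 253). Closing.

Emit:
{"fn": "drive_tool", "kwargs": {"steps": [[[0,0,0],0],[[0,0,0],0],[[0,0,0],0],[[0,0,0],0],[[0,0,0],0],[[0,0,0],0],[[0,0,0],0],[[0,0,0],0]], "jaw": 0, "force": 60}}

```text
time: 19.0
tool_pos: [0.6182, -0.1425, 0.0425]
tcp_rot: [0.841, -3.026, -0.003]
wrist_force: [-2.1, 4.2, 6.7]
width: 0.502
```

```bash
cat > s.py <<'E'
from workcell import bot
from h import *
st=bot.read_state();M=R.from_rotvec(st["tcp_rot"]).as_matrix()
print("t",round(st["time"],2),"yaw",np.degrees(np.arctan2(M[1,0],M[0,0])).round(2),"q6",np.degrees(st["q"][5]).round(2),"pos",st["tool_pos"].round(4),"F",st["wrist_force"].round(2),"T",st["torque"].round(3),"tau6",st["joint_torque"][5].round(3),"w",round(st["width"],3))
E
python3 s.py
```

```text
t 19.0 yaw -148.93 q6 -136.41 pos [ 0.6182 -0.1425  0.0425] F [-2.13  4.17  6.71] T [ 0.682  0.617 -0.065] tau6 -0.072 w 0.502
```

Emit:
{"fn": "drive_tool", "kwargs": {"steps": [[[0,0,0.14],3.5],[[0,0,0.14],3.5],[[0,0,0.14],3.5],[[0,0,0.14],3.5]]}}

```text
time: 19.33
tool_pos: [0.6182, -0.1426, 0.042]
tcp_rot: [0.462, -3.107, -0.002]
wrist_force: [-3.5, 4.1, 7.1]
width: 0.494
```

```bash
python3 s.py
```

```text
t 19.33 yaw -163.08 q6 -122.25 pos [ 0.6182 -0.1426  0.042 ] F [-3.48  4.14  7.15] T [0.651 0.568 0.061] tau6 -0.731 w 0.494
```

Emit:
{"fn": "drive_tool", "kwargs": {"steps": [[[0,0,0.14],3.5],[[0,0,0.14],3.5],[[0,0,0.14],3.5],[[0,0,0.14],3.5]]}}

```text
time: 19.67
tool_pos: [0.6182, -0.1427, 0.0414]
tcp_rot: [0.08, -3.14, -0.002]
wrist_force: [-3.1, 2.8, 6.8]
width: 0.502
```

```bash
python3 s.py
```

```text
t 19.67 yaw -177.08 q6 -108.25 pos [ 0.6182 -0.1427  0.0414] F [-3.05  2.82  6.81] T [0.655 0.519 0.056] tau6 -0.731 w 0.502
```

Emit:
{"fn": "drive_tool", "kwargs": {"steps": [[[0,0,0.14],3.5],[[0,0,0.14],3.5],[[0,0,0.14],3.5],[[0,0,0.14],3.5]]}}

```text
time: 20.0
tool_pos: [0.6182, -0.1427, 0.0409]
tcp_rot: [-0.303, -3.126, -0.002]
wrist_force: [-4.3, 2.8, 6.9]
width: 0.498
```

```bash
python3 s.py
```

```text
t 20.0 yaw 168.92 q6 -94.25 pos [ 0.6182 -0.1427  0.0409] F [-4.28  2.82  6.93] T [ 0.626  0.497 -0.003] tau6 -0.731 w 0.498
```

Emit:
{"fn": "drive_tool", "kwargs": {"steps": [[[0,0,0.14],3.5],[[0,0,0.14],3.5],[[0,0,0.14],3.5],[[0,0,0.14],3.5]]}}

```text
time: 20.33
tool_pos: [0.6182, -0.1428, 0.0404]
tcp_rot: [-0.682, -3.066, -0.002]
wrist_force: [-3.4, 3.9, 6.8]
width: 0.503
```

```bash
python3 s.py
```

```text
t 20.33 yaw 154.92 q6 -80.25 pos [ 0.6182 -0.1428  0.0404] F [-3.36  3.92  6.77] T [0.567 0.527 0.039] tau6 -0.73 w 0.503
```

Emit:
{"fn": "drive_tool", "kwargs": {"steps": [[[0,0,0.14],3.5],[[0,0,0.14],3.5],[[0,0,0.14],3.5],[[0,0,0.14],3.5]]}}

```text
time: 20.67
tool_pos: [0.6182, -0.1429, 0.0398]
tcp_rot: [-1.05, -2.96, -0.001]
wrist_force: [-3.8, 3.4, 7.4]
width: 0.501
```

```bash
python3 s.py
```

```text
t 20.67 yaw 140.92 q6 -66.25 pos [ 0.6182 -0.1429  0.0398] F [-3.78  3.43  7.43] T [0.555 0.516 0.084] tau6 -0.73 w 0.501
```

Joint-6 torque is a very clean signal (a steady -0.731 when free), so I'll watch that in small increments.

Emit:
{"fn": "drive_tool", "kwargs": {"steps": [[[0,0,0.14],3.5],[[0,0,0.14],3.5]]}}

```text
time: 20.83
tool_pos: [0.6182, -0.1429, 0.0395]
tcp_rot: [-1.229, -2.89, -0.001]
wrist_force: [-3.4, 3.6, 6.7]
width: 0.499
```

```bash
python3 s.py
```

```text
t 20.83 yaw 133.92 q6 -59.25 pos [ 0.6182 -0.1429  0.0395] F [-3.38  3.63  6.74] T [ 0.503  0.515 -0.   ] tau6 -0.73 w 0.499
```

Emit:
{"fn": "drive_tool", "kwargs": {"steps": [[[0,0,0.14],3.5],[[0,0,0.14],3.5]]}}

```text
time: 21.0
tool_pos: [0.6181, -0.1429, 0.0392]
tcp_rot: [-1.403, -2.81, -0.001]
wrist_force: [-4.5, 3.1, 7.2]
width: 0.502
```

```bash
python3 s.py
```

```text
t 21.0 yaw 126.93 q6 -52.25 pos [ 0.6181 -0.1429  0.0392] F [-4.49  3.06  7.22] T [0.495 0.519 0.055] tau6 -0.73 w 0.502
```

Emit:
{"fn": "drive_tool", "kwargs": {"steps": [[[0,0,0.14],3.5],[[0,0,0.14],3.5]]}}

```text
time: 21.17
tool_pos: [0.6181, -0.1429, 0.039]
tcp_rot: [-1.572, -2.719, -0.001]
wrist_force: [-4.8, 3.0, 7.4]
width: 0.5
```

```bash
python3 s.py
```

```text
t 21.17 yaw 119.92 q6 -45.25 pos [ 0.6181 -0.1429  0.039 ] F [-4.76  2.98  7.38] T [0.464 0.484 0.056] tau6 -0.731 w 0.5
```

Emit:
{"fn": "drive_tool", "kwargs": {"steps": [[[0,0,0.14],3.5],[[0,0,0.14],3.5]]}}

```text
time: 21.33
tool_pos: [0.6181, -0.143, 0.0387]
tcp_rot: [-1.735, -2.618, -0.0]
wrist_force: [-3.6, 3.0, 7.0]
width: 0.499
```

```bash
python3 s.py
```

```text
t 21.33 yaw 112.93 q6 -38.25 pos [ 0.6181 -0.143   0.0387] F [-3.62  2.96  7.02] T [ 0.429  0.561 -0.09 ] tau6 -0.73 w 0.499
```

Emit:
{"fn": "drive_tool", "kwargs": {"steps": [[[0,0,0.14],3.5],[[0,0,0.14],3.5]]}}

```text
time: 21.5
tool_pos: [0.6181, -0.143, 0.0384]
tcp_rot: [-1.892, -2.507, -0.0]
wrist_force: [-4.7, 2.5, 7.5]
width: 0.502
```

```bash
python3 s.py
```

```text
t 21.5 yaw 105.93 q6 -31.25 pos [ 0.6181 -0.143   0.0384] F [-4.68  2.54  7.47] T [0.454 0.518 0.01 ] tau6 -0.73 w 0.502
```

Emit:
{"fn": "drive_tool", "kwargs": {"steps": [[[0,0,0.14],3.5],[[0,0,0.14],3.5]]}}

```text
time: 21.67
tool_pos: [0.618, -0.143, 0.0382]
tcp_rot: [-2.041, -2.387, -0.0]
wrist_force: [-4.6, 2.4, 7.9]
width: 0.504
```

```bash
python3 s.py
```

```text
t 21.67 yaw 98.93 q6 -24.25 pos [ 0.618  -0.143   0.0382] F [-4.61  2.35  7.95] T [0.445 0.521 0.049] tau6 -0.73 w 0.504
```

Emit:
{"fn": "drive_tool", "kwargs": {"steps": [[[0,0,0.14],3.5],[[0,0,0.14],3.5]]}}

```text
time: 21.83
tool_pos: [0.618, -0.143, 0.0379]
tcp_rot: [-2.183, -2.257, 0.0]
wrist_force: [-4.3, 2.1, 8.6]
width: 0.499
```

```bash
python3 s.py
```

```text
t 21.83 yaw 91.92 q6 -17.24 pos [ 0.618  -0.143   0.0379] F [-4.31  2.12  8.63] T [0.372 0.558 0.059] tau6 -0.731 w 0.499
```

Emit:
{"fn": "drive_tool", "kwargs": {"steps": [[[0,0,0.14],3.5],[[0,0,0.14],3.5]]}}

```text
time: 22.0
tool_pos: [0.618, -0.143, 0.0376]
tcp_rot: [-2.316, -2.12, 0.001]
wrist_force: [-5.1, 3.4, 8.4]
width: 0.5
```

```bash
python3 s.py
```

```text
t 22.0 yaw 84.93 q6 -10.25 pos [ 0.618  -0.143   0.0376] F [-5.09  3.45  8.38] T [0.337 0.641 0.037] tau6 -0.731 w 0.5
```

Emit:
{"fn": "drive_tool", "kwargs": {"steps": [[[0,0,0.14],3.5],[[0,0,0.14],3.5]]}}

```text
time: 22.17
tool_pos: [0.6179, -0.143, 0.0373]
tcp_rot: [-2.442, -1.975, 0.001]
wrist_force: [-4.9, 3.5, 7.6]
width: 0.499
```

```bash
python3 s.py
```

```text
t 22.17 yaw 77.93 q6 -3.25 pos [ 0.6179 -0.143   0.0373] F [-4.86  3.54  7.63] T [ 0.364  0.597 -0.004] tau6 -0.731 w 0.499
```

Emit:
{"fn": "drive_tool", "kwargs": {"steps": [[[0,0,0.14],3.5],[[0,0,0.14],3.5]]}}

```text
time: 22.33
tool_pos: [0.6179, -0.143, 0.0371]
tcp_rot: [-2.557, -1.822, 0.001]
wrist_force: [-5.6, 2.9, 8.6]
width: 0.503
```

```bash
python3 s.py
```

```text
t 22.33 yaw 70.93 q6 3.75 pos [ 0.6179 -0.143   0.0371] F [-5.65  2.9   8.56] T [ 0.387  0.592 -0.01 ] tau6 -0.731 w 0.503
```

Emit:
{"fn": "drive_tool", "kwargs": {"steps": [[[0,0,0.14],3.5],[[0,0,0.14],3.5]]}}

```text
time: 22.5
tool_pos: [0.6178, -0.143, 0.0368]
tcp_rot: [-2.664, -1.662, 0.001]
wrist_force: [-5.4, 3.2, 8.4]
width: 0.495
```

```bash
python3 s.py
```

```text
t 22.5 yaw 63.93 q6 10.75 pos [ 0.6178 -0.143   0.0368] F [-5.43  3.18  8.41] T [0.32  0.665 0.045] tau6 -0.731 w 0.495
```

Emit:
{"fn": "drive_tool", "kwargs": {"steps": [[[0,0,0.14],3.5],[[0,0,0.14],3.5]]}}

```text
time: 22.67
tool_pos: [0.6178, -0.143, 0.0365]
tcp_rot: [-2.76, -1.497, 0.001]
wrist_force: [-5.6, 3.0, 8.3]
width: 0.495
```

```bash
python3 s.py
```

```text
t 22.67 yaw 56.93 q6 17.75 pos [ 0.6178 -0.143   0.0365] F [-5.6   2.96  8.33] T [0.352 0.639 0.003] tau6 -0.732 w 0.495
```

Emit:
{"fn": "drive_tool", "kwargs": {"steps": [[[0,0,0.14],3.5],[[0,0,0.14],3.5]]}}

```text
time: 22.83
tool_pos: [0.6178, -0.143, 0.0362]
tcp_rot: [-2.847, -1.325, 0.002]
wrist_force: [-5.8, 2.4, 8.4]
width: 0.501
```

```bash
python3 s.py
```

```text
t 22.83 yaw 49.93 q6 24.76 pos [ 0.6178 -0.143   0.0362] F [-5.77  2.41  8.44] T [0.299 0.723 0.054] tau6 -0.732 w 0.501
```

Emit:
{"fn": "drive_tool", "kwargs": {"steps": [[[0,0,0.14],3.5],[[0,0,0.14],3.5]]}}

```text
time: 23.0
tool_pos: [0.6177, -0.143, 0.036]
tcp_rot: [-2.922, -1.149, 0.002]
wrist_force: [-5.1, 3.7, 8.6]
width: 0.499
```

```bash
python3 s.py
```

```text
t 23.0 yaw 42.93 q6 31.75 pos [ 0.6177 -0.143   0.036 ] F [-5.06  3.67  8.58] T [ 0.335  0.677 -0.005] tau6 -0.732 w 0.499
```

Emit:
{"fn": "drive_tool", "kwargs": {"steps": [[[0,0,0.14],3.5],[[0,0,0.14],3.5]]}}

```text
time: 23.17
tool_pos: [0.6177, -0.1429, 0.0357]
tcp_rot: [-2.987, -0.969, 0.002]
wrist_force: [-5.9, 2.7, 8.3]
width: 0.505
```

```bash
python3 s.py
```

```text
t 23.17 yaw 35.93 q6 38.75 pos [ 0.6177 -0.1429  0.0357] F [-5.88  2.73  8.34] T [0.334 0.717 0.081] tau6 -0.733 w 0.505
```

Emit:
{"fn": "drive_tool", "kwargs": {"steps": [[[0,0,0.14],3.5],[[0,0,0.14],3.5]]}}

```text
time: 23.33
tool_pos: [0.6177, -0.1429, 0.0354]
tcp_rot: [-3.041, -0.785, 0.002]
wrist_force: [-5.0, 3.4, 9.5]
width: 0.498
```

```bash
python3 s.py
```

```text
t 23.33 yaw 28.94 q6 45.75 pos [ 0.6177 -0.1429  0.0354] F [-5.03  3.41  9.46] T [0.378 0.809 0.031] tau6 -0.733 w 0.498
```

Emit:
{"fn": "drive_tool", "kwargs": {"steps": [[[0,0,0.14],3.5],[[0,0,0.14],3.5]]}}

```text
time: 23.5
tool_pos: [0.6177, -0.1429, 0.0351]
tcp_rot: [-3.083, -0.597, 0.003]
wrist_force: [-5.5, 4.0, 9.2]
width: 0.502
```

```bash
python3 s.py
```

```text
t 23.5 yaw 21.93 q6 52.76 pos [ 0.6177 -0.1429  0.0351] F [-5.48  4.03  9.17] T [0.393 0.867 0.048] tau6 -0.733 w 0.502
```

Emit:
{"fn": "drive_tool", "kwargs": {"steps": [[[0,0,0.14],3.5],[[0,0,0.14],3.5]]}}

```text
time: 23.67
tool_pos: [0.6177, -0.1428, 0.0349]
tcp_rot: [-3.114, -0.408, 0.003]
wrist_force: [-5.8, 3.0, 9.7]
width: 0.498
```

```bash
python3 s.py
```

```text
t 23.67 yaw 14.93 q6 59.75 pos [ 0.6177 -0.1428  0.0349] F [-5.78  3.03  9.67] T [ 0.409  0.827 -0.022] tau6 -0.734 w 0.498
```

Emit:
{"fn": "drive_tool", "kwargs": {"steps": [[[0,0,0.14],3.5],[[0,0,0.14],3.5]]}}

```text
time: 23.83
tool_pos: [0.6176, -0.1428, 0.0346]
tcp_rot: [-3.133, -0.217, 0.003]
wrist_force: [-5.1, 3.4, 9.7]
width: 0.498
```

```bash
python3 s.py
```

```text
t 23.83 yaw 7.93 q6 66.75 pos [ 0.6176 -0.1428  0.0346] F [-5.08  3.36  9.7 ] T [0.424 0.849 0.029] tau6 -0.734 w 0.498
```

Emit:
{"fn": "drive_tool", "kwargs": {"steps": [[[0,0,0.14],3.5],[[0,0,0.14],3.5]]}}

```text
time: 24.0
tool_pos: [0.6177, -0.1428, 0.0343]
tcp_rot: [-3.14, -0.026, 0.003]
wrist_force: [-6.2, 4.0, 10.3]
width: 0.5
```

```bash
python3 s.py
```

```text
t 24.0 yaw 0.94 q6 73.75 pos [ 0.6177 -0.1428  0.0343] F [-6.2   4.02 10.32] T [0.413 0.872 0.022] tau6 -0.734 w 0.5
```

Emit:
{"fn": "drive_tool", "kwargs": {"steps": [[[0,0,0.14],3.5],[[0,0,0.14],3.5]]}}

```text
time: 24.17
tool_pos: [0.6176, -0.1427, 0.0341]
tcp_rot: [-3.136, 0.166, 0.003]
wrist_force: [-6.0, 4.0, 9.5]
width: 0.501
```

```bash
python3 s.py
```

```text
t 24.17 yaw -6.06 q6 80.75 pos [ 0.6176 -0.1427  0.0341] F [-6.04  3.99  9.54] T [0.43  0.896 0.057] tau6 -0.735 w 0.501
```

Emit:
{"fn": "drive_tool", "kwargs": {"steps": [[[0,0,0.14],3.5],[[0,0,0.14],3.5]]}}

```text
time: 24.33
tool_pos: [0.6176, -0.1427, 0.0338]
tcp_rot: [-3.12, 0.357, 0.003]
wrist_force: [-5.1, 3.3, 9.9]
width: 0.499
```

```bash
python3 s.py; python3 - <<'E'
from workcell import bot
import cv2
im=bot.read_camera("wrist");cv2.imwrite("pics/wrist11.png",im[:,:,::-1])
s=bot.read_camera("scene");cv2.imwrite("pics/s11.png",cv2.resize(s[150:230,130:240],None,fx=5,fy=5,interpolation=cv2.INTER_CUBIC)[:,:,::-1])
E
```

```text
t 24.33 yaw -13.07 q6 87.75 pos [ 0.6176 -0.1427  0.0338] F [-5.1   3.31  9.91] T [0.501 0.87  0.074] tau6 -0.735 w 0.499
```

View pics/wrist11.png

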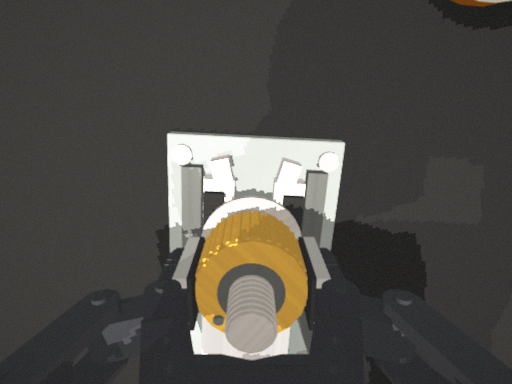

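View pics/s11.png

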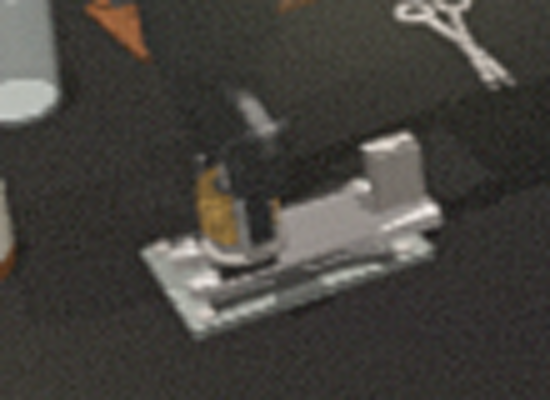

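The dot holds its place between the jaws ((218,320) against (223,318) before), so there is no slip, and the washer is nearing the pads.

Emit:
{"fn": "drive_tool", "kwargs": {"steps": [[[0,0,0.14],3.5],[[0,0,0.14],3.5]]}}

```text
time: 24.6
tool_pos: [0.6176, -0.1427, 0.0335]
tcp_rot: [-3.093, 0.547, 0.003]
wrist_force: [-6.0, 3.8, 9.4]
width: 0.502
```

```bash
python3 s.py
```

```text
t 24.6 yaw -20.06 q6 94.74 pos [ 0.6176 -0.1427  0.0335] F [-5.97  3.83  9.41] T [0.508 0.921 0.067] tau6 -0.8 w 0.502
```

Emit:
{"fn": "drive_tool", "kwargs": {"steps": [[[0,0,0.14],3.5],[[0,0,0.14],3.5]]}}

```text
time: 24.77
tool_pos: [0.6176, -0.1426, 0.0332]
tcp_rot: [-3.053, 0.735, 0.004]
wrist_force: [-6.5, 3.9, 8.6]
width: 0.503
```

```bash
python3 s.py
```

```text
t 24.77 yaw -27.07 q6 101.75 pos [ 0.6176 -0.1426  0.0332] F [-6.51  3.92  8.63] T [0.494 0.862 0.015] tau6 -0.736 w 0.503
```

Emit:
{"fn": "drive_tool", "kwargs": {"steps": [[[0,0,0.14],3.5],[[0,0,0.14],3.5]]}}

```text
time: 24.93
tool_pos: [0.6177, -0.1426, 0.033]
tcp_rot: [-3.003, 0.92, 0.004]
wrist_force: [-5.7, 2.4, 9.2]
width: 0.499
```

```bash
python3 s.py
```

```text
t 24.93 yaw -34.07 q6 108.75 pos [ 0.6177 -0.1426  0.033 ] F [-5.74  2.37  9.15] T [0.551 0.909 0.019] tau6 -0.736 w 0.499
```

Emit:
{"fn": "drive_tool", "kwargs": {"steps": [[[0,0,0.14],3.5],[[0,0,0.14],3.5]]}}

```text
time: 25.1
tool_pos: [0.6177, -0.1425, 0.0327]
tcp_rot: [-2.941, 1.102, 0.004]
wrist_force: [-5.4, 4.0, 9.9]
width: 0.495
```

```bash
python3 s.py
```

```text
t 25.1 yaw -41.07 q6 115.75 pos [ 0.6177 -0.1425  0.0327] F [-5.42  3.99  9.89] T [0.563 0.932 0.072] tau6 -0.736 w 0.495
```

Emit:
{"fn": "drive_tool", "kwargs": {"steps": [[[0,0,0.14],3.5],[[0,0,0.14],3.5]]}}

```text
time: 25.27
tool_pos: [0.6177, -0.1425, 0.0324]
tcp_rot: [-2.869, 1.279, 0.004]
wrist_force: [-4.6, 4.6, 10.1]
width: 0.504
```

```bash
python3 s.py
```

```text
t 25.27 yaw -48.07 q6 122.75 pos [ 0.6177 -0.1425  0.0324] F [-4.64  4.58 10.06] T [0.589 0.867 0.029] tau6 -0.736 w 0.504
```

Emit:
{"fn": "drive_tool", "kwargs": {"steps": [[[0,0,0.14],3.5],[[0,0,0.14],3.5]]}}

```text
time: 25.43
tool_pos: [0.6177, -0.1425, 0.0321]
tcp_rot: [-2.785, 1.452, 0.004]
wrist_force: [-5.6, 4.1, 9.5]
width: 0.502
```

```bash
python3 s.py
```

```text
t 25.43 yaw -55.08 q6 129.76 pos [ 0.6177 -0.1425  0.0321] F [-5.6   4.08  9.48] T [0.59  0.867 0.027] tau6 -0.737 w 0.502
```

Emit:
{"fn": "drive_tool", "kwargs": {"steps": [[[0,0,0.14],3.5],[[0,0,0.14],3.5]]}}

```text
time: 25.6
tool_pos: [0.6177, -0.1425, 0.0319]
tcp_rot: [-2.691, 1.62, 0.004]
wrist_force: [-4.8, 5.1, 9.9]
width: 0.502
```

```bash
python3 s.py
```

```text
t 25.6 yaw -62.08 q6 136.75 pos [ 0.6177 -0.1425  0.0319] F [-4.79  5.08  9.87] T [0.657 0.873 0.016] tau6 -0.737 w 0.502
```

Nothing felt yet after 273°, and joint 6 is near its limit, so I regrasp: open, turn back 182°, close.

Emit:
{"fn": "drive_tool", "kwargs": {"steps": [[[0,0,0],0],[[0,0,0],0],[[0,0,0],0],[[0,0,0],0],[[0,0,0],0],[[0,0,0],0]], "jaw": 1}}

```text
time: 26.1
tool_pos: [0.6185, -0.1437, 0.0303]
tcp_rot: [2.694, -1.615, -0.0]
wrist_force: [-0.9, -0.3, -0.1]
width: 1.003
```

```bash
python3 s.py; python3 - <<'E'
from workcell import bot
import cv2
im=bot.read_camera("wrist");cv2.imwrite("pics/wrist12.png",im[:,:,::-1])
E
```

```text
t 26.1 yaw -61.89 q6 136.56 pos [ 0.6185 -0.1437  0.0303] F [-0.94 -0.25 -0.1 ] T [0.005 0.032 0.005] tau6 -0.004 w 1.003
```

View pics/wrist12.png

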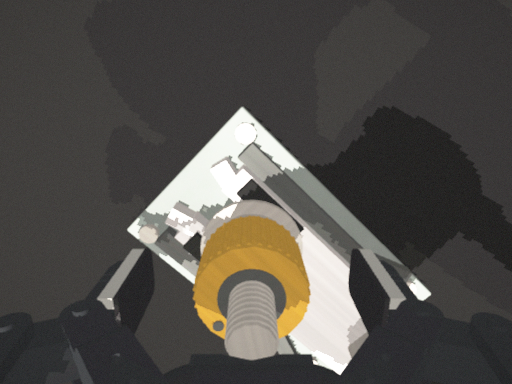

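Emit:
{"fn": "drive_tool", "kwargs": {"steps": [[[-1.5,0.2,-1],0],[[0,0,0],-7],[[0,0,0],-7],[[0,0,0],-7],[[0,0,0],-7],[[0,0,0],-7],[[0,0,0],-7],[[0,0,0],-7]]}}

```text
time: 26.82
tool_pos: [0.6176, -0.1423, 0.0315]
tcp_rot: [-3.123, 0.343, -0.0]
wrist_force: [-0.2, 1.0, -1.1]
width: 0.999
```

Emit:
{"fn": "drive_tool", "kwargs": {"steps": [[[0,0,0],-7],[[0,0,0],-7],[[0,0,0],-7],[[0,0,0],-7],[[0,0,0],-7],[[0,0,0],-7],[[0,0,0],-7],[[0,0,0],-7]]}}

```text
time: 27.48
tool_pos: [0.6176, -0.1423, 0.0315]
tcp_rot: [-2.918, -1.163, 0.0]
wrist_force: [0.2, -0.0, -0.4]
width: 0.997
```

Emit:
{"fn": "drive_tool", "kwargs": {"steps": [[[0,0,0],-7],[[0,0,0],-7],[[0,0,0],-7],[[0,0,0],-7],[[0,0,0],-7],[[0,0,0],-7],[[0,0,0],-7],[[0,0,0],-7]]}}

```text
time: 28.15
tool_pos: [0.6176, -0.1423, 0.0315]
tcp_rot: [-2.031, -2.397, -0.0]
wrist_force: [-0.4, 0.3, 0.7]
width: 1.005
```

Emit:
{"fn": "drive_tool", "kwargs": {"steps": [[[0,0,0],-7],[[0,0,0],-7],[[0,0,0],-7],[[0,0,0],0],[[0,0,0],0],[[0,0,0],0]]}}

```text
time: 28.65
tool_pos: [0.6176, -0.1424, 0.0315]
tcp_rot: [1.572, 2.72, 0.0]
wrist_force: [-0.3, 0.4, 0.6]
width: 1.0
```

```bash
python3 s.py
```

```text
t 28.65 yaw 119.93 q6 -45.16 pos [ 0.6176 -0.1424  0.0315] F [-0.3   0.44  0.6 ] T [-0.033  0.017  0.034] tau6 -0.001 w 1.0
```

Emit:
{"fn": "drive_tool", "kwargs": {"steps": [[[0,0,0],0],[[0,0,0],0],[[0,0,0],0],[[0,0,0],0],[[0,0,0],0],[[0,0,0],0],[[0,0,0],0],[[0,0,0],0]], "jaw": 0, "force": 60}}

```text
time: 29.32
tool_pos: [0.6177, -0.1424, 0.0318]
tcp_rot: [1.569, 2.722, 0.0]
wrist_force: [-0.9, 1.0, 3.7]
width: 0.498
```

```bash
python3 s.py
```

```text
t 29.32 yaw 120.09 q6 -45.32 pos [ 0.6177 -0.1424  0.0318] F [-0.89  1.02  3.72] T [ 0.13   0.161 -0.023] tau6 -0.063 w 0.498
```

Emit:
{"fn": "drive_tool", "kwargs": {"steps": [[[0,0,0.14],3.5],[[0,0,0.14],3.5]]}}

```text
time: 29.48
tool_pos: [0.6177, -0.1423, 0.0315]
tcp_rot: [1.735, 2.619, 0.0]
wrist_force: [-1.1, 0.8, 3.5]
width: 0.499
```

```bash
python3 s.py
```

```text
t 29.48 yaw 112.94 q6 -38.17 pos [ 0.6177 -0.1423  0.0315] F [-1.12  0.84  3.54] T [0.129 0.171 0.05 ] tau6 -0.79 w 0.499
```

Emit:
{"fn": "drive_tool", "kwargs": {"steps": [[[0,0,0.14],3.5],[[0,0,0.14],3.5]]}}

```text
time: 29.65
tool_pos: [0.6178, -0.1423, 0.0312]
tcp_rot: [1.892, 2.508, 0.0]
wrist_force: [-1.2, 0.9, 4.0]
width: 0.5
```

```bash
python3 s.py
```

```text
t 29.65 yaw 105.93 q6 -31.16 pos [ 0.6178 -0.1423  0.0312] F [-1.23  0.86  3.97] T [0.115 0.191 0.023] tau6 -0.723 w 0.5
```

Emit:
{"fn": "drive_tool", "kwargs": {"steps": [[[0,0,0.14],3.5],[[0,0,0.14],3.5]]}}

```text
time: 29.82
tool_pos: [0.6179, -0.1423, 0.031]
tcp_rot: [2.041, 2.388, 0.0]
wrist_force: [-1.3, 0.4, 3.4]
width: 0.498
```

```bash
python3 s.py
```

```text
t 29.82 yaw 98.94 q6 -24.16 pos [ 0.6179 -0.1423  0.031 ] F [-1.29  0.36  3.41] T [0.192 0.142 0.107] tau6 -0.667 w 0.498
```

Emit:
{"fn": "drive_tool", "kwargs": {"steps": [[[0,0,0.14],3.5],[[0,0,0.14],3.5]]}}

```text
time: 29.98
tool_pos: [0.6179, -0.1423, 0.0307]
tcp_rot: [2.183, 2.259, 0.0]
wrist_force: [-0.8, 0.7, 3.5]
width: 0.501
```

```bash
python3 s.py
```

```text
t 29.98 yaw 91.96 q6 -17.18 pos [ 0.6179 -0.1423  0.0307] F [-0.76  0.75  3.46] T [0.18  0.155 0.13 ] tau6 -0.599 w 0.501
```

T_z is up (0.11–0.13 against about 0.04) and τ6 has left its plateau, so the resistance began to rise around tool yaw 106→99. I'll continue in single rows to see the trend.

Emit:
{"fn": "drive_tool", "kwargs": {"steps": [[[0,0,0.14],3.5]]}}

```text
time: 30.07
tool_pos: [0.6179, -0.1423, 0.0306]
tcp_rot: [2.251, 2.191, 0.001]
wrist_force: [-1.2, 1.5, 3.9]
width: 0.502
```

```bash
python3 s.py
```

```text
t 30.07 yaw 88.46 q6 -13.68 pos [ 0.6179 -0.1423  0.0306] F [-1.23  1.49  3.92] T [0.14  0.047 0.155] tau6 -0.592 w 0.502
```

Emit:
{"fn": "drive_tool", "kwargs": {"steps": [[[0,0,0.14],3.5]]}}

```text
time: 30.15
tool_pos: [0.618, -0.1423, 0.0304]
tcp_rot: [2.317, 2.121, 0.001]
wrist_force: [-1.3, 1.4, 3.4]
width: 0.499
```

```bash
python3 s.py
```

```text
t 30.15 yaw 84.96 q6 -10.18 pos [ 0.618  -0.1423  0.0304] F [-1.32  1.36  3.38] T [0.174 0.157 0.179] tau6 -0.584 w 0.499
```

Emit:
{"fn": "drive_tool", "kwargs": {"steps": [[[0,0,0.14],3.5],[[0,0,0.14],3.5]]}}

```text
time: 30.32
tool_pos: [0.618, -0.1423, 0.0301]
tcp_rot: [2.442, 1.976, 0.001]
wrist_force: [-0.9, 1.2, 3.6]
width: 0.499
```

```bash
python3 s.py
```

```text
t 30.32 yaw 77.97 q6 -3.18 pos [ 0.618  -0.1423  0.0301] F [-0.89  1.18  3.61] T [0.184 0.146 0.179] tau6 -0.569 w 0.499
```

Touch estimated at yaw ≈ 104° (103–106). Slope and step are consistent with the spec, so the target final yaw is ≈ 14°. From 78° that leaves 64°.

Emit:
{"fn": "drive_tool", "kwargs": {"steps": [[[0,0,0.14],3.5],[[0,0,0.14],3.5],[[0,0,0.14],3.5],[[0,0,0.14],3.5],[[0,0,0.14],3.5],[[0,0,0.14],3.5],[[0,0,0.14],3.5],[[0,0,0.14],3.5]]}}

```text
time: 30.98
tool_pos: [0.6182, -0.1424, 0.0291]
tcp_rot: [2.847, 1.327, 0.001]
wrist_force: [-0.2, 0.4, 3.7]
width: 0.503
```

```bash
python3 s.py
```

```text
t 30.98 yaw 49.98 q6 24.81 pos [ 0.6182 -0.1424  0.0291] F [-0.23  0.36  3.74] T [0.197 0.058 0.206] tau6 -0.507 w 0.503
```

Emit:
{"fn": "drive_tool", "kwargs": {"steps": [[[0,0,0.14],3.5],[[0,0,0.14],3.5],[[0,0,0.14],3.5],[[0,0,0.14],3.5],[[0,0,0.14],3.5],[[0,0,0.14],3.5]]}}

```text
time: 31.48
tool_pos: [0.6183, -0.1425, 0.0283]
tcp_rot: [3.041, 0.786, 0.002]
wrist_force: [-0.1, 1.0, 3.0]
width: 0.497
```

```bash
python3 s.py
```

```text
t 31.48 yaw 28.98 q6 45.81 pos [ 0.6183 -0.1425  0.0283] F [-0.08  1.05  2.97] T [0.096 0.072 0.271] tau6 -0.46 w 0.497
```

Emit:
{"fn": "drive_tool", "kwargs": {"steps": [[[0,0,0.14],3.5],[[0,0,0.14],3.5],[[0,0,0.14],3.5],[[0,0,0.14],3.5],[[0,0,0.04],1],[[0,0,0],0]]}}

```text
time: 31.98
tool_pos: [0.6183, -0.1426, 0.0278]
tcp_rot: [3.117, 0.387, 0.002]
wrist_force: [-0.5, 0.8, 3.2]
width: 0.5
```

```bash
python3 s.py
```

```text
t 31.98 yaw 14.15 q6 60.63 pos [ 0.6183 -0.1426  0.0278] F [-0.54  0.79  3.22] T [ 0.006 -0.013  0.203] tau6 0.413 w 0.5
```

Emit:
{"fn": "drive_tool", "kwargs": {"steps": [[[0,0,0],0],[[0,0,0],0],[[0,0,0],0],[[0,0,0],0],[[0,0,0],0],[[0,0,0],0],[[0,0,0],0]], "jaw": 1}}

```text
time: 32.57
tool_pos: [0.6175, -0.1424, 0.0271]
tcp_rot: [-3.118, -0.386, 0.0]
wrist_force: [-0.3, 1.5, -0.8]
width: 0.998
```

```bash
python3 s.py; python3 - <<'E'
from workcell import bot
import cv2
im=bot.read_camera("wrist");cv2.imwrite("pics/wrist13.png",im[:,:,::-1])
E
```

```text
t 32.57 yaw 14.1 q6 60.67 pos [ 0.6175 -0.1424  0.0271] F [-0.29  1.47 -0.81] T [-0.043  0.034 -0.01 ] tau6 -0.001 w 0.998
```

View pics/wrist13.png

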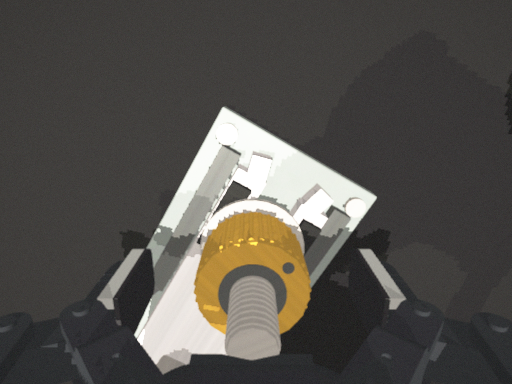

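The washer is on the pads and the jaws are clear. Retreating straight up.

Emit:
{"fn": "drive_tool", "kwargs": {"steps": [[[0,0,-10],0],[[0,0,-25],0],[[0,0,-35],0],[[0,0,-35],0],[[0,0,-35],0],[[0,0,-25],0],[[0,0,-10],0],[[0,0,0],0]]}}

```text
time: 33.28
tool_pos: [0.6199, -0.143, 0.2069]
tcp_rot: [3.115, 0.385, 0.011]
wrist_force: [0.3, 0.1, -0.0]
width: 1.001
```

Emit:
{"fn": "drive_tool", "kwargs": {"steps": [[[0,0,0],4],[[0,0,0],6],[[0,0,0],7],[[0,0,0],7],[[0,0,0],6],[[0,0,0],0],[[0,0,0],0],[[0,0,0],0]]}}

```text
time: 33.95
tool_pos: [0.6168, -0.1422, 0.2005]
tcp_rot: [-3.112, 0.43, 0.004]
wrist_force: [0.1, -0.1, -0.2]
width: 0.995
```

```bash
python3 s.py; python3 - <<'E'
from workcell import bot
import cv2
for n in("wrist","scene","top"):
    im=bot.read_camera(n);cv2.imwrite(f"pics/end_{n}.png",im[:,:,::-1])
    if n=="scene": cv2.imwrite("pics/end_s.png",cv2.resize(im[150:230,130:240],None,fx=5,fy=5,interpolation=cv2.INTER_CUBIC)[:,:,::-1])
E
```

```text
t 33.95 yaw -15.75 q6 90.52 pos [ 0.6168 -0.1422  0.2005] F [ 0.12 -0.13 -0.23] T [-0.029 -0.004  0.022] tau6 0.0 w 0.995
```

View pics/end_wrist.png

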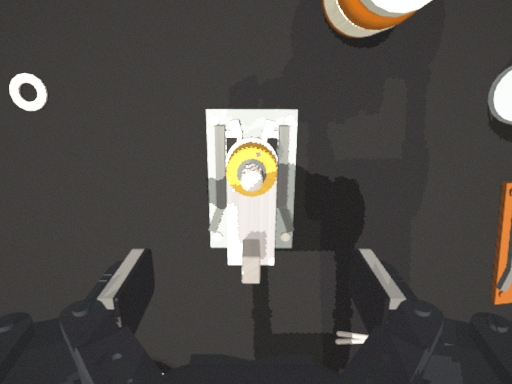

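View pics/end_s.png

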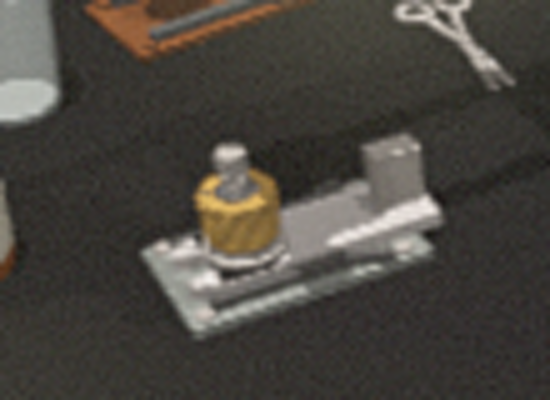

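View pics/end_top.png

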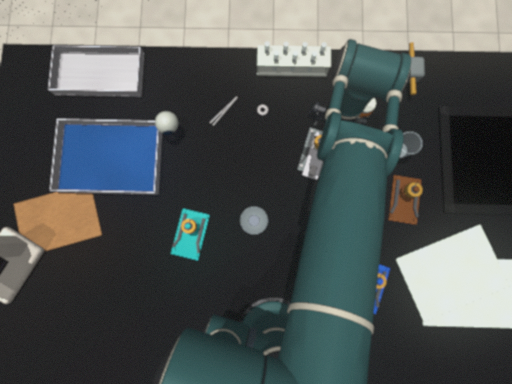

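```bash
python3 - <<'E'
from h import *
from workcell import bot
ci=bot.camera_info("wrist")
im=cv2.imread("pics/end_wrist.png").max(2).astype(int)
def last(u,a,b,i=im): 
    c=np.where(i[a:b,u]>90)[0]; return a+c[-1]+.5
e=np.array([.9609,-.2768])
p=[onz(ci,u,last(u,200,300),.008)[:2]@e for u in(214,218,288,291)]
f=[onz(ci,u,last(u,200,290),.018)[:2]@e for u in(232,237,268,272)]
print(np.round(p,4),np.round(f,4),np.mean(p)-np.mean(f))
ci=np.load("ciw8.npy",allow_pickle=True).item();im=cv2.imread("pics/wrist8.png").max(2).astype(int)
p=[onz(ci,u,last(u,200,310,im),.008)[:2]@e for u in(209,214,290,295)]
f=[onz(ci,u,last(u,200,310,im),.018)[:2]@e for u in(228,235,268,275)]
print(np.round(p,4),np.round(f,4),np.mean(p)-np.mean(f))
E
```

```text
[0.5326 0.5326 0.5329 0.5342] [0.5172 0.5172 0.5174 0.5174] 0.015776327476260454
[0.5326 0.5326 0.5326 0.5326] [0.5172 0.5172 0.5172 0.5172] 0.015416451405594445
```

The foot's rear edge is where it was before tightening (15.4 mm behind the plate edge, nominal 15), and nothing else has moved. Handing in.

```bash
python3 -c "
from workcell import bot
print(bot.finish_job())"
```

```text
the job is handed in; nothing more can be done
None
```

I slid the foot into the grey clamp's channel until it met the stud, screwed the nut down until its resistance rose, gave it a further quarter turn and let go. The job was handed in at about 34 s of the 72 s allowed.

- **Foot home:** I felt about 8 N of contact at the expected spot. The rear edge was in the same place before and after tightening, about 15.4 mm behind the plate edge. The nominal is 15.0 mm, so the difference is within camera error.
- **Nut:** After about 289° of turning the torque rose by about 0.1 N m, and I turned 90° further. One regrasp was needed before the touch; the first grip did not slip, as the dot on the nut showed. I placed the touch to within about 3–5° because the rise was spread over a few degrees.
- **Final torque:** It read 0.27 N m on the wrist sensor 15° before the end of the turn, and by its slope about 0.3 N m at the end, the low edge of the 0.3–0.5 N m expected. Joint-6 torque was the cleaner signal, but it fell in size as the load rose, so I used it only for its change and slope.
- **Other things:** In the last top view the tray, eye model, forceps, spare washer, dish and turquoise clamp stand where they were. The arm hides part of the clamp, jar and scissors there. The wrist view shows the jar and scissors only partly, with nothing displaced. The gripper was open and 0.2 m above the bench at the end.

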